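Build up the tiers on a lab shaker and set its timer

ROBOT

A 6-joint arm with a two-finger parallel gripper is mounted at the origin on the work surface. World frame = base frame: x ahead of the robot, y to its left, z up, the work surface at z = 0. Lengths are in mm, angles in rad, forces in N, time in s.
With the tool pointing down it reaches from about 275 to 1000 mm from the base axis. Payload 8.4 kg.
Tool frame: the origin (TCP) lies at the very end of the fingers, on their centre line; the grasp point (between the pads) lies 19 mm behind it; z points along the fingers, y is the direction in which the jaws open and shut (so a half turn about z gives the same grasp; the last joint's range is limited). The gripper opens to 85 mm and grips with 20 to 120 N. Pads are 22 mm wide; open, the fingers measure 114 mm over their backs; the gripper's body (76 mm by 85 mm) begins 54 mm behind the grasp point. The pads swing forward as they close: fully open they stand 13 mm farther back than shut.
Start: joints at [1.131, 0.353, 1.633, -0, 1.155, -0.002], TCP at [264.966, 566.057, 231.281] pointing down, gripper open.
Joint ranges: [-2.63, 2.63], [-0.92, 2.1], [0.06, 2.66], [-1.3, 4.44], [0, 2.69], [-3.02, 3.02]. Speed limits (rad/s): [2.22, 2.22, 2.79, 3.14, 3.14, 3.14].

INTERFACE

Orientations are given as [roll, pitch, yaw] about the fixed x, y, z axes, in that order (R = Rz(yaw) Ry(pitch) Rx(roll)).
In Python, from rig import readout, grab_frame, calibration, r gives the robot as it stands. The module is installed in compiled form; this text tells all that it offers.
- The arm moves only by the tool play_rows, never from a script. Its argument "rows" is a list of rows, each a list of 3 entries, a list of its own where there are three numbers: the closure in counts, from 0 (fully open) to 255 (shut), then the shift along the tool's x, y, z in cm, then the turn, a rotation vector about the tool's x, y, z in rad. In form: [[gripper, [dx, dy, dz], [rx, ry, rz]], ...]. A call has 1 to 12 rows; each row is the pose to reach, as a shift and turn from the pose commanded when the call began, along the tool's axes at that moment; what a row does not reach only later rows make up. A row lasts 1/12 s, in which the tool goes at most 41.7 mm and 7.16 degrees, less where a joint would pass 70% of its speed; a pose out of reach is approached as far as the arm can. A call with a gripper value outside its range is refused whole. The fingers move at their own pace and stop on an object; "squeeze" is the grip in N (left out, the last holds). Time passes only in rows, so rows that repeat a pose let the fingers close. It gives the time, the measured TCP pose, the force and the opening at its end, in the units of the state.
- readout.sense(): the state, without advancing time (a new reading comes with each control period).
- grab_frame(name): name is "scene" or "top"; returns (picture, depth): 420x560x3 uint8, red, green, blue; 420x560 float32, mm along the optical axis (not along the pixel's ray), 0 where there is no reading.
- calibration(name): a dict with "vfov" (degrees; the focal length in pixels is half the picture's height over the tangent of half this angle, whatever the lens; pixels are square), "cx", "cy" (the principal point, pixels), "cam_to_world" (4x4, takes a point from camera to world coordinates). Camera axes: x right, y down, z forward; pixel columns grow to the right and rows downward; lengths in mm; the calibration is good to about 2 mm. A picture is of the moment at which its call begins. calibration takes no time and is no camera call.
- r.sign_off(): hands the job in, once; it reports no verdict.
The state is a dict: "clock": time; "qpos": joint angles; "qvel": joint speeds; "joint_efforts": joint torques, N m; "eef_pos": TCP position; "tcp_rot": TCP orientation; "contact_force": force on the tool from outside, world axes, zero at the start; "wrist_torque": the same for the moment, N m; "opening": opening from 0.0 (shut) to 1.0 (fully open).
Only numpy, scipy, OpenCV 4.12 (cv2) and the standard library are available. Lean on these libraries where they do the work, as an engineer would, in place of code of your own. Each camera call takes 0.05 s, during which the arm holds its last target.

TASK

Make the shaker ready for a run: first turn all four captive bolt knobs on its socket plate clockwise home to their end stops, then stack every tube frame on the bench onto the shaker, one on top of another in any order, with all four corner pins of each fully seated in the sockets below. Last, turn the timer dial to the fifth click from its end stop (the long mark). Let everything go, and leave the bottle, beaker and tip box where they are.

Things in the scene. Friction and masses are not known exactly. Their poses are not given: they have to be found in the camera images.
- socket_mid (a point): Low white shaker (fixed, 290 x 200 mm, long side along x), its socket plate 55 mm above the bench. On the plate four square aluminium socket cups, 24 mm wide, 14 mm bore, 20 deep, rims 75 mm above the bench, centres x +-60, y +-45 mm. This point is midway between the cups at rim height; x along the long side, z up. A half turn fits alike.
- frame1_handle (a point): Steel grip plate standing in the middle of frame1's deck: 60 mm long along x, 14 mm thick along y, 52 mm high (22 to 74 mm above the pin ends). This point is on its axis, 50 mm above the pin ends: seated, it is 34, 98 or 162 mm above socket_mid as first, second or third tier. z up; a half turn is alike.
- frame2_handle (a point): Steel grip plate standing in the middle of frame2's deck: 60 mm long along x, 14 mm thick along y, 52 mm high (22 to 74 mm above the pin ends). This point is on its axis, 50 mm above the pin ends: seated, it is 34, 98 or 162 mm above socket_mid as first, second or third tier. z up; a half turn is alike.
- frame3_handle (a point): Steel grip plate standing in the middle of frame3's deck: 60 mm long along x, 14 mm thick along y, 52 mm high (22 to 74 mm above the pin ends). This point is on its axis, 50 mm above the pin ends: seated, it is 34, 98 or 162 mm above socket_mid as first, second or third tier. z up; a half turn is alike.
- bolt1 (a joint): Captive bolt knob on the socket plate, vertical axis. 0 = fully undone, grows as it is turned clockwise seen from above, 2.4 rad = home at its end stop (rad). Light friction (0.04 N m), stays where left; no thread travel.
- bolt1_grip (a point): Grip point of bolt1: centre of its wing bar, on its axis at x -113, y -45 mm from socket_mid, 86 mm above the bench. Black wing bar 36 mm long along this point's x, 12 mm thick along y (69 to 99 mm above the bench), turning with the knob; at 0 it lies along the shaker.
- bolt2 (a joint): Captive bolt knob on the socket plate, vertical axis. 0 = fully undone, grows as it is turned clockwise seen from above, 2.4 rad = home at its end stop (rad). Light friction (0.04 N m), stays where left; no thread travel.
- bolt2_grip (a point): Grip point of bolt2: centre of its wing bar, on its axis at x -113, y 45 mm from socket_mid, 86 mm above the bench. Black wing bar 36 mm long along this point's x, 12 mm thick along y (69 to 99 mm above the bench), turning with the knob; at 0 it lies along the shaker.
- bolt3 (a joint): Captive bolt knob on the socket plate, vertical axis. 0 = fully undone, grows as it is turned clockwise seen from above, 2.4 rad = home at its end stop (rad). Light friction (0.04 N m), stays where left; no thread travel.
- bolt3_grip (a point): Grip point of bolt3: centre of its wing bar, on its axis at x 113, y -45 mm from socket_mid, 86 mm above the bench. Black wing bar 36 mm long along this point's x, 12 mm thick along y (69 to 99 mm above the bench), turning with the knob; at 0 it lies along the shaker.
- bolt4 (a joint): Captive bolt knob on the socket plate, vertical axis. 0 = fully undone, grows as it is turned clockwise seen from above, 2.4 rad = home at its end stop (rad). Light friction (0.04 N m), stays where left; no thread travel.
- bolt4_grip (a point): Grip point of bolt4: centre of its wing bar, on its axis at x 113, y 45 mm from socket_mid, 86 mm above the bench. Black wing bar 36 mm long along this point's x, 12 mm thick along y (69 to 99 mm above the bench), turning with the knob; at 0 it lies along the shaker.
- dial (a joint): Click-stop dial on top of the white timer box, vertical axis (rad). 0 = its anticlockwise end stop (the long mark), grows clockwise seen from above, one click every 0.5236 rad (30 degrees), nine marks 0 to 8, far stop at 8 clicks. A sprung detent (about 0.06 N m) pulls it into the nearest click when let go. The fifth click reads 2.618.
- dial_grip (a point): Grip point of the dial: centre of its grey bar, on the dial's axis, 75 mm above the bench. Bar 42 mm long along this point's x, 14 mm thick along y, 30 mm high (56 to 86 mm above the bench), on a disc of 44 mm; the white pointer line is at the -x end. The timer box under it is fixed, 150 x 120 x 45 mm.
- bottle: Reagent bottle, 66 mm thick, 150 mm tall, bystander; origin under its centre.
- beaker: Clear beaker, 72 mm wide, 90 mm tall, bystander; origin under its centre.
- tipbox: Blue and yellow tip box 85 x 125 x 54 mm, bystander; origin under its centre.
- frame1: Loose tube frame, 0.4 kg, one of 2 or 3 alike, standing on its pins: grey deck between 4 square aluminium corner posts (24 mm wide, centres x +-60, y +-45 mm; 144 x 114 x 80 mm overall). Under each post a round-nosed pin 11 mm thick, 16 long; in its top a 14 mm square bore 20 deep for the pin above. Seated, posts rest on the rims below; 64 mm a tier. Origin: centre, at the pin ends.
- frame2: Loose tube frame, 0.4 kg, one of 2 or 3 alike, standing on its pins: grey deck between 4 square aluminium corner posts (24 mm wide, centres x +-60, y +-45 mm; 144 x 114 x 80 mm overall). Under each post a round-nosed pin 11 mm thick, 16 long; in its top a 14 mm square bore 20 deep for the pin above. Seated, posts rest on the rims below; 64 mm a tier. Origin: centre, at the pin ends.
- frame3: Loose tube frame, 0.4 kg, one of 2 or 3 alike, standing on its pins: grey deck between 4 square aluminium corner posts (24 mm wide, centres x +-60, y +-45 mm; 144 x 114 x 80 mm overall). Under each post a round-nosed pin 11 mm thick, 16 long; in its top a 14 mm square bore 20 deep for the pin above. Seated, posts rest on the rims below; 64 mm a tier. Origin: centre, at the pin ends.
There are look-alikes about, which are no part of the job. What is shaped like the frame2 but green is not meant.

How it is judged (in metres and radians):
On the way, in this order (a step that is already met when the one before it is completed fails the run):
1. all four bolt knobs are home against their end stops (value of joint each of bolt1, bolt2, bolt3, bolt4 above 2.3 rad), for 0.2 s.
2. every frame is seated in one upright stack on the socket plate (horizontal distance between each of frame1_handle, frame2_handle, frame3_handle and socket_mid below 0.009 m and angle between the x axis of each of frame1_handle, frame2_handle, frame3_handle and the x axis of socket_mid, either way round below 0.08 rad and angle between each of frame1_handle, frame2_handle, frame3_handle's own z axis and vertical below 0.035 rad and (z of frame1_handle in the frame of socket_mid between 0.03 and 0.038 m or z of frame1_handle in the frame of socket_mid between 0.094 and 0.102 m or z of frame1_handle in the frame of socket_mid between 0.158 and 0.166 m) and (z of frame2_handle in the frame of socket_mid between 0.03 and 0.038 m or z of frame2_handle in the frame of socket_mid between 0.094 and 0.102 m or z of frame2_handle in the frame of socket_mid between 0.158 and 0.166 m) and (z of frame3_handle in the frame of socket_mid between 0.03 and 0.038 m or z of frame3_handle in the frame of socket_mid between 0.094 and 0.102 m or z of frame3_handle in the frame of socket_mid between 0.158 and 0.166 m)), for 0.3 s.
3. the dial rests in the fifth click (value of joint dial between 2.458 and 2.778 rad), for 0.3 s.
At the end, for the whole second after the job is handed in: Bolts beyond 2.3 rad; every frame in one stack on the shaker: height within 4 mm of a tier level, centre within 9 mm of the socket plate's middle, turned under 0.08 rad from it, tilted under 0.035 rad; dial within 0.16 rad of 2.618; all at rest (all of step 1 and all of step 2 and all of step 3 and linear speed of each of frame1, frame2, frame3 below 0.02 m/s and velocity of joint dial between -0.1 and 0.1 rad/s); the robot touches nothing.
It fails at once if the bottle is pushed more than 3 cm from its place (distance of bottle from where it was at the start of the episode above 0.03 m).
It fails at once if the beaker is pushed more than 3 cm from its place (distance of beaker from where it was at the start of the episode above 0.03 m).
It fails at once if the tipbox is pushed more than 3 cm from its place (distance of tipbox from where it was at the start of the episode above 0.03 m).
Of frame1, frame2, frame3 only 2 to 3 are there at a start; the rules pass over those that are not, and their reading is None.
At some moment in a run one of frame1, frame2, frame3 may be knocked a few centimetres aside while the robot is not near it.
It also fails if it takes over 210 s, if anything falls off the work surface, if the arm or the gripper's body presses on something with over 40 N, if the wrist force passes 120 N, or if a joint passes its speed limit or range.

## Working session

There is one attempt and no reset: what is moved stays moved. The work goes in short steps, Python scripts to look and compute and a tool call to move; the robot and the scene stay as the last step left them, time stands still between calls to the robot, and variables do not carry over. Pictures are saved under pics/ and viewed, and the job is handed in when it is done.

Besides the shell and the picture viewer there is one more tool, called after "Emit:" as name([rows], argument=value, ...), one row to a line, values as JSON. play_rows: Moves the arm, as the interface text tells. Its arguments: {"type":"object","properties":{"rows":{"type":"array"},"squeeze":{"type":"number"}},"required":["rows"]}

```bash
mkdir -p pics; cat > h.py <<'E'
import numpy as np, cv2
from rig import readout, grab_frame, calibration, r
def K(name):
    c=calibration(name); f=210/np.tan(np.radians(c['vfov'])/2); return f,c['cx'],c['cy'],np.array(c['cam_to_world'])
def cloud(name,d):
    f,cx,cy,T=K(name); v,u=np.mgrid[0:420,0:560].astype(float)
    P=np.stack([(u-cx)/f*d,(v-cy)/f*d,d,np.ones_like(d)],-1)@T.T
    return P[...,:3]
def ray(name,u,v,z):
    f,cx,cy,T=K(name); d=T[:3,:3]@np.array([(u-cx)/f,(v-cy)/f,1]); o=T[:3,3]
    return o+d*(z-o[2])/d[2]
def proj(name,p):
    f,cx,cy,T=K(name); q=np.linalg.inv(T)@np.append(p,1); return f*q[0]/q[2]+cx,f*q[1]/q[2]+cy
def snap(name,fn):
    im,d=grab_frame(name); np.savez(''+fn+'.npz',im=im,d=d); cv2.imwrite('pics/'+fn+'.png',im[...,::-1]); return im,d
E
python3 - <<'E'
from h import *
for n in ('scene','top'):
    snap(n,n+'0'); print(n,K(n))
print(readout.sense())
E
```

```text
scene (np.float64(491.71350987278805), 277.60553096228546, 217.77708143479822, array([[ 3.50181386e-01,  6.91917357e-01, -6.31366270e-01,
         1.59140628e+03],
       [ 9.36679928e-01, -2.57288838e-01,  2.37556660e-01,
        -3.42576615e+02],
       [ 1.92608248e-03, -6.74576033e-01, -7.38202862e-01,
         1.25117264e+03],
       [ 0.00000000e+00,  0.00000000e+00,  0.00000000e+00,
         1.00000000e+00]]))
top (np.float64(491.6972375854796), 274.7138043873808, 210.22856552885972, array([[-1.46967521e-02, -9.91598959e-01,  1.28512687e-01,
         3.72516388e+02],
       [-9.99776849e-01,  1.26226722e-02, -1.69387467e-02,
         5.05316116e+01],
       [ 1.51742700e-02, -1.28732954e-01, -9.91563194e-01,
         1.64334250e+03],
       [ 0.00000000e+00,  0.00000000e+00,  0.00000000e+00,
         1.00000000e+00]]))
{'clock': 0.1, 'qpos': array([ 1.13062945e+00,  3.53571191e-01,  1.63405338e+00,  5.53851554e-06,
        1.15521184e+00, -2.42272806e-03]), 'qvel': array([-0.00018325, -0.00248946, -0.00226224,  0.00131461, -0.0015572 ,
        0.00093535]), 'joint_efforts': array([-6.26468027e-04, -6.06362915e+01, -3.42816746e+01,  2.49949139e-06,
        4.02322970e-03,  3.71506883e-05]), 'eef_pos': array([264.76513885, 565.67711458, 230.64429843]), 'tcp_rot': array([-3.14034892e+00, -8.07755453e-06,  2.70384626e+00]), 'contact_force': array([ 0.66245268, -0.0559911 ,  0.6952629 ]), 'wrist_torque': array([-0.01516778,  0.02669886, -0.0572255 ]), 'opening': 0.9978514582470894}
```

View pics/top0.png

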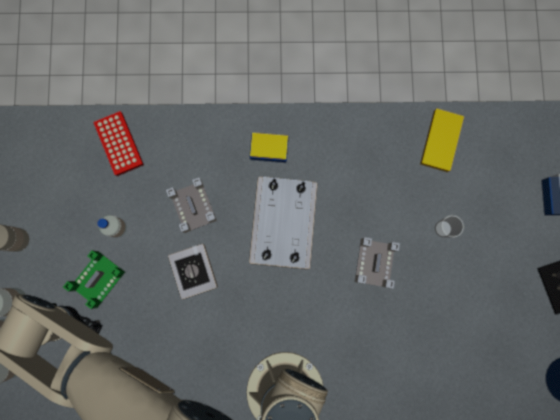

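View pics/scene0.png

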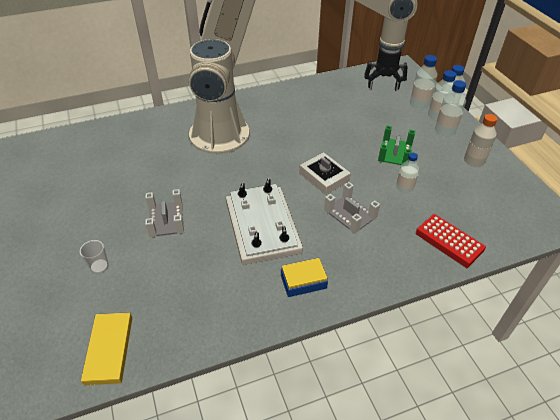

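```bash
python3 - <<'E'
from h import *
t=np.load('top0.npz')['im'][...,::-1]; s=np.load('scene0.npz')['im'][...,::-1]
c=lambda im,u,v,w,h,k:cv2.resize(im[v:v+h,u:u+w],None,fx=k,fy=k,interpolation=cv2.INTER_CUBIC)
cv2.imwrite('pics/c1.png',c(t,155,165,250,135,3.2))
cv2.imwrite('pics/c2.png',c(s,130,145,260,125,3))
E
```

```text
(no output)
```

View pics/c1.png

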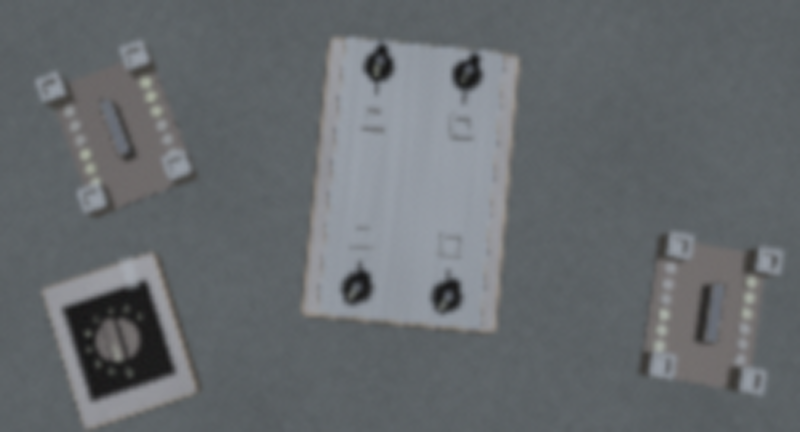

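View pics/c2.png

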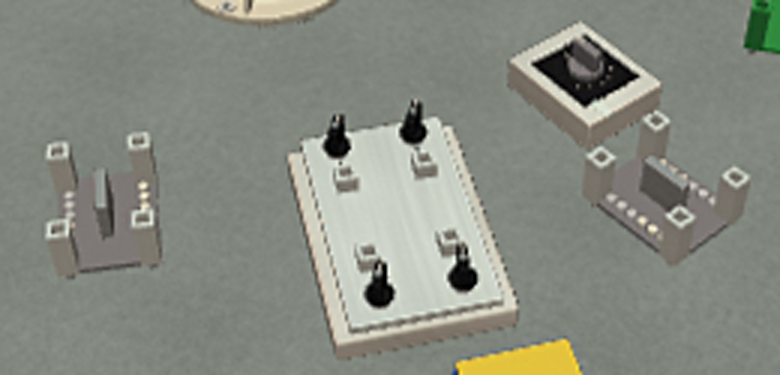

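```bash
python3 - <<'E'
from h import *
for n in ('top','scene'):
    z=np.load(n+'0.npz'); P=cloud(n,z['d'].astype(float)); 
    Z=P[...,2]
    if n=='top':
        print('bench patch', Z[320:340,300:320].mean(),Z[320:340,300:320].std(), 'plate',Z[215:235,270:295].mean(),Z[215:235,270:295].std())
        np.set_printoptions(linewidth=220)
        print(np.round(Z[178:194,262:284]).astype(int))
        print(np.round(Z[245:262,360:392]).astype(int))
    else:
        print('plate',Z[205:222,258:268].mean(),Z[205:222,258:268].std())
        print(np.round(Z[175:205,230:252]).astype(int))
E
```

```text
bench patch 4.165191150192753 82.1431400232371 plate 70.48168633739098 158.11946575627152
[[  36   52   51   61   53   58   57   64   55   52   63   46   55   53   50   51   54   56   -2    4   -3   -1]
 [  36   53   61   58   52   58   60   55   57   52   60  101   99   99   55   52   51   51   56   48   54   55]
 [  52   58   52   57   52   55   53   52   51   56   96   95   94   99   52   62   59   51   60   56   56   53]
 [  55   55   59   55   47   47   60   58   60   56   98   95  103   95   57   52   55   50   52   58   59   55]
 [  51   56   58   62   52   56   51   55   68   70  104   95  105   92   71   54   51   52   52   57   56   51]
 [  52   58   58   58 1643   51   53   72   69   67   94   98   98  101   71   55   56   53   59   57   55   52]
 [  54   55   60   55   58   51   58   74   68  101   98   96  103   75   70   66   50   58   59   58   57   53]
 [  53   57   53   53   47   53   66   65   73  101  105   96  100   69   69   73   59   55   56   61   58   48]
 [  61   62   53   49   53   60   63   69   73  105   97   98  101   64   68   63   60   59   58   53   52
[... 6304 characters left out ...]
   55   54   51   53]
 [  38   37   49   52   55   54   51   53   58   54   55 1251   60   56   53   73   74   80   54   53   55   55]
 [  35   37   50   52   54   55   55   49   52   57   53   82   80   74   71   76   75   79   53   53 1251   55]
 [  38   39   46   54   52 1251   55   61   53   56   53   72   74   69   74   65   70   67   75   55   51   56]
 [  32   38   37   60   49   56   49   55   52   56   52   74   78   64   66   66   65   72   77   51   59   53]
 [  38   36   44   54   60   58   54   52   57   51   51   65   75   63   62   57   75   76   76   54   54   58]
 [  40   40   38   53   54   53   53   53   55   53   60   63   75   72   78   75   73   73   72   51   58   55]]
```

```bash
cat >> h.py <<'E'
def rays(name,us,vs,z):
    f,cx,cy,T=K(name); d=np.stack([(us-cx)/f,(vs-cy)/f,np.ones_like(us,float)],-1)@T[:3,:3].T; o=T[:3,3]
    return (o+d*((z-o[2])/d[:,2])[:,None])[:,:2]
def blobs(name,fn,zlo,zhi,z,amin=6,box=None):
    a=np.load(''+fn+'.npz'); d=a['d'].astype(float)
    Z=cloud(name,d)
    m=((Z[...,2]>zlo)&(Z[...,2]<zhi)&(d>0))
    if box: m&=(Z[...,0]>box[0])&(Z[...,0]<box[1])&(Z[...,1]>box[2])&(Z[...,1]<box[3])
    n,l,st,c=cv2.connectedComponentsWithStats(m.astype(np.uint8),connectivity=8)
    out=[]
    for i in range(1,n):
        if st[i,4]<amin: continue
        vs,us=np.nonzero(l==i); p=rays(name,us.astype(float),vs.astype(float),z)
        w,V=np.linalg.eigh(np.cov(p.T)); a_=np.degrees(np.arctan2(V[1,1],V[0,1]))%180
        out.append((st[i,4],p.mean(0),np.sqrt(12*w[::-1]),a_,(us.mean(),vs.mean())))
    return out
def show(bs):
    for b in bs: print(b[0],np.round(b[1],1),'size',np.round(b[2],1),'ang',round(b[3],1),'px',np.round(b[4],1))
E
python3 - <<'E'
from h import *
for n in ('top','scene'):
    print(n,'knobs'); show(blobs(n,n+'0',88,110,99,8,(200,900,-300,350)))
    print(n,'handles/posts'); show(blobs(n,n+'0',66,88,77,8,(200,900,-400,450)))
    print(n,'dial'); show(blobs(n,n+'0',78,94,86,8,(200,900,150,450)))
E
```

```text
top knobs
42 [657.1  28.8] size [35.5 12.1] ang 165.3 px [272.9 184. ]
44 [646.5 -60.1] size [37.9 12.1] ang 150.4 px [300.8 187. ]
43 [433.4  53.9] size [34.9 12.1] ang 144.5 px [265.9 254.5]
42 [424.1 -35.9] size [34.4 12.2] ang 147.3 px [294.6 257. ]
top handles/posts
48 [670.1 274.6] size [29. 27.] ang 33.7 px [196.6 182.2]
23 [653.1  34.5] size [36.3 18. ] ang 32.4 px [271.  186.5]
10 [659.4  18.1] size [16.5  7.9] ang 8.9 px [276.1 184.5]
14 [652.7 -51.3] size [23.5  8.1] ang 146.2 px [297.6 186.3]
18 [641.8 -68.1] size [29.7 10.4] ang 146.5 px [302.8 189.6]
48 [638.3 358.1] size [29.8 27.9] ang 174.8 px [170.5 192.2]
80 [597.4 294.5] size [60.1 14.4] ang 21.1 px [190.3 204.5]
38 [605.2  33.9] size [29.8 26.5] ang 167.9 px [271.4 201.1]
40 [594.4 -54.4] size [29.2 26.7] ang 20.4 px [298.9 204.1]
48 [557.9 232.1] size [29.5 27.9] ang 20.5 px [209.7 216.5]
52 [526.2 315.9] size [28.4 28.3] ang 106.5 px [183.4 226.7]
41 [485.8  47.2] size [27.9 26.7] ang 94.2 px [267.8 238.2]
41 [475.7 -41.2] size [29.1 26.7] ang 79.9 px [295.5 241. ]
50 [ 470.8 -268.8] size [29.4 27.3] ang 85.2 p
[... 2046 characters left out ...]
ang 178.7 px [149. 222.]
50 [613.8  32. ] size [35.  25.4] ang 157.0 px [279.6 223.8]
51 [602.4 -56.9] size [31.6 26.3] ang 169.0 px [252.1 228.6]
43 [670.3  23.9] size [31.  26.2] ang 40.8 px [283.5 237.1]
45 [660.5 -63.4] size [31.9 25.5] ang 129.9 px [256.  242.4]
scene dial
42 [392.5 290.9] size [45.1 19.2] ang 16.4 px [325.3 160.3]
11 [532.5 319.7] size [30.7 11.8] ang 28.5 px [349.7 183.6]
11 [541.3 306.1] size [25.6 13.7] ang 41.1 px [347.3 186.3]
23 [565.9 229.7] size [29.2 27.4] ang 142.1 px [329.9 196.6]
9 [642.5 363.3] size [22.  10.4] ang 20.9 px [376.3 202. ]
13 [673.7 265.7] size [29.9 13.2] ang 132.5 px [354.  216.1]
10 [684.4 277.8] size [23.3  9.4] ang 127.2 px [358.9 217.4]
```

```bash
cat >> h.py <<'E'
from scipy.spatial.transform import Rotation as Ro
def plan(x,y,z,yawdeg,down=True,sym=True):
    s=readout.sense(); p=np.array(s['eef_pos']); R=Ro.from_euler('xyz',s['tcp_rot'])
    T=Ro.from_euler('xyz',[np.pi,0,np.radians(yawdeg)])
    d=R.inv().apply(np.array([x,y,z])-p)/10
    rv=(R.inv()*T).as_rotvec()
    print('t%.2f'%s['clock'],'pos',np.round(p,1),'rpy',np.round(np.degrees(s['tcp_rot']),1),'q1,q6',np.round(s['qpos'][[0,5]],2),'F',np.round(s['contact_force'],1),'T',np.round(s['wrist_torque'],2),'open',round(s['opening'],3))
    print('MOVE d(cm)',np.round(d,2),'rot',np.round(rv,3), 'yaw only deg',round(np.degrees(rv[2]),1))
E
python3 -c "
from h import *
plan(657.1,28.8,160,165.3)"
```

```text
t0.10 pos [264.8 565.7 230.6] rpy [-179.9   -0.   154.9] q1,q6 [ 1.13 -0.  ] F [ 0.7 -0.1  0.7] T [-0.02  0.03 -0.06] open 0.998
MOVE d(cm) [-58.29 -31.99   7.1 ] rot [-0.001 -0.    -0.181] yaw only deg -10.4
```

Emit:
play_rows([
  [130,[-58.29,-31.99,0],[0,0,-0.181]],
  [130,[-58.29,-31.99,0],[0,0,-0.181]],
  [130,[-58.29,-31.99,0],[0,0,-0.181]],
  [130,[-58.29,-31.99,0],[0,0,-0.181]],
  [130,[-58.29,-31.99,0],[0,0,-0.181]],
  [130,[-58.29,-31.99,0],[0,0,-0.181]],
  [130,[-58.29,-31.99,0],[0,0,-0.181]],
  [130,[-58.29,-31.99,0],[0,0,-0.181]],
  [130,[-58.29,-31.99,0],[0,0,-0.181]],
  [130,[-58.29,-31.99,7],[0,0,-0.181]],
  [130,[-58.29,-31.99,7],[0,0,-0.181]],
  [130,[-58.29,-31.99,7],[0,0,-0.181]],
], squeeze=40)

```text
clock: 1.1
eef_pos: [558.5, 163.6, 201.6]
tcp_rot: [3.141, 0.0, 2.885]
contact_force: [0.5, 1.2, -0.8]
opening: 0.494
```

```bash
python3 -c "
from h import *
plan(657.1,28.8,130,165.3)"
```

```text
t1.10 pos [558.5 163.6 201.6] rpy [180.    0.  165.3] q1,q6 [ 0.28 -1.03] F [ 0.5  1.2 -0.8] T [ 0.   -0.05 -0.  ] open 0.494
MOVE d(cm) [-12.97 -10.53   7.16] rot [ 0.  0. -0.] yaw only deg -0.0
```

Emit:
play_rows([
  [130,[-13,-10.5,7],[0,0,0]],
  [130,[-13,-10.5,7],[0,0,0]],
  [130,[-13,-10.5,7],[0,0,0]],
  [130,[-13,-10.5,7],[0,0,0]],
  [130,[-13,-10.5,7],[0,0,0]],
  [130,[-13,-10.5,7],[0,0,0]],
  [130,[-13,-10.5,7],[0,0,0]],
])

```text
clock: 1.68
eef_pos: [656.1, 30.7, 131.2]
tcp_rot: [-3.141, -0.002, 2.883]
contact_force: [-0.9, -0.1, 0.5]
opening: 0.49
```

```bash
python3 -c "
from h import *
plan(657.1,28.8,78,165.3)
snap('top','t1');snap('scene','s1')
t=np.load('t1.npz')['im'][...,::-1]; s=np.load('s1.npz')['im'][...,::-1]
c=lambda im,u,v,w,h,k:cv2.resize(im[v:v+h,u:u+w],None,fx=k,fy=k,interpolation=cv2.INTER_CUBIC)
cv2.imwrite('pics/c3.png',np.hstack([c(t,230,150,120,130,3.2),c(s,220,150,120,130,3.2)]))
"
```

```text
t1.68 pos [656.1  30.7 131.2] rpy [-1.800e+02 -1.000e-01  1.652e+02] q1,q6 [ 0.04 -1.27] F [-0.9 -0.1  0.5] T [ 0.01 -0.02 -0.02] open 0.49
MOVE d(cm) [-0.16 -0.16  5.32] rot [-0.    -0.002 -0.002] yaw only deg -0.1
```

View pics/c3.png

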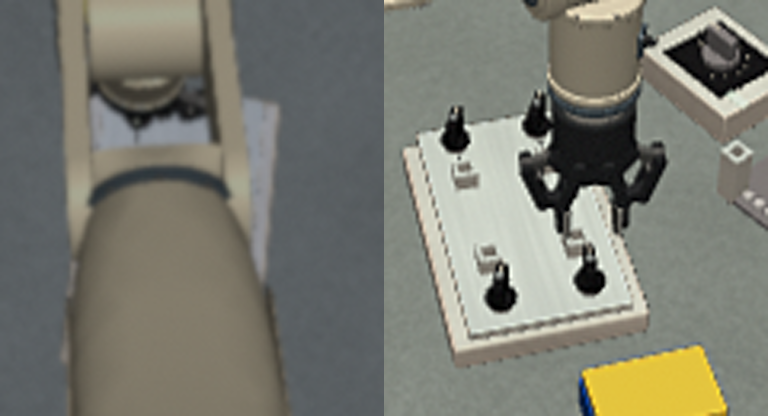

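Emit:
play_rows([
  [130,[-0.16,-0.16,2.5],[0,0,0]],
  [130,[-0.16,-0.16,4],[0,0,0]],
  [130,[-0.16,-0.16,5.3],[0,0,0]],
  [130,[-0.16,-0.16,5.3],[0,0,0]],
  [130,[-0.16,-0.16,5.3],[0,0,0]],
])

```text
clock: 2.2
eef_pos: [657.3, 30.0, 79.1]
tcp_rot: [-3.141, -0.001, 2.886]
contact_force: [-0.6, 1.0, -0.0]
opening: 0.492
```

Emit:
play_rows([
  [255,[0,0,0],[0,0,0]],
  [255,[0,0,0],[0,0,0]],
  [255,[0,0,0],[0,0,0]],
  [255,[0,0,0],[0,0,0]],
  [255,[0,0,0],[0,0,0]],
  [255,[0,0,0],[0,0,0]],
], squeeze=40)

```text
clock: 2.7
eef_pos: [658.7, 29.5, 80.4]
tcp_rot: [3.14, 0.002, 2.885]
contact_force: [-1.6, 2.9, 6.8]
opening: 0.13
```

```bash
python3 -c "
from h import *
plan(657.1,28.8,78,33)"
```

```text
t2.70 pos [658.7  29.5  80.4] rpy [1.799e+02 1.000e-01 1.653e+02] q1,q6 [ 0.04 -1.27] F [-1.6  2.9  6.8] T [0.58 0.18 0.02] open 0.13
MOVE d(cm) [ 0.14 -0.11  0.24] rot [ 3.000e-03 -1.000e-03  2.309e+00] yaw only deg 132.3
```

Emit:
play_rows([
  [255,[0,0,-0.2],[0,0,0.12]],
  [255,[0,0,-0.2],[0,0,0.24]],
  [255,[0,0,-0.2],[0,0,0.36]],
  [255,[0,0,-0.2],[0,0,0.48]],
  [255,[0,0,-0.2],[0,0,0.6]],
  [255,[0,0,-0.2],[0,0,0.72]],
  [255,[0,0,-0.2],[0,0,0.84]],
  [255,[0,0,-0.2],[0,0,0.96]],
  [255,[0,0,-0.2],[0,0,1.08]],
  [255,[0,0,-0.2],[0,0,1.2]],
  [255,[0,0,-0.2],[0,0,1.2]],
  [255,[0,0,-0.2],[0,0,1.2]],
])

```text
clock: 3.7
eef_pos: [659.9, 30.6, 80.5]
tcp_rot: [3.137, -0.002, 1.683]
contact_force: [9.7, 8.2, -13.7]
opening: 0.127
```

```bash
python3 -c "
from h import *
plan(657.1,28.8,82,33)"
```

```text
t3.70 pos [659.9  30.6  80.5] rpy [ 1.797e+02 -1.000e-01  9.650e+01] q1,q6 [ 0.04 -0.07] F [  9.7   8.2 -13.7] T [ 1.48 -1.57  0.  ] open 0.127
MOVE d(cm) [-0.15 -0.29 -0.15] rot [ 0.003 -0.004  1.108] yaw only deg 63.5
```

Emit:
play_rows([
  [255,[0.1,0.12,0.15],[0,0,0.12]],
  [255,[0.1,0.12,0.15],[0,0,0.24]],
  [255,[0.1,0.12,0.15],[0,0,0.36]],
  [255,[0.1,0.12,0.15],[0,0,0.48]],
  [255,[0.1,0.12,0.15],[0,0,0.6]],
  [255,[0.1,0.12,0.15],[0,0,0.72]],
  [255,[0.1,0.12,0.15],[0,0,0.84]],
  [255,[0.1,0.12,0.15],[0,0,0.96]],
  [255,[0.1,0.12,0.15],[0,0,1.05]],
  [255,[0.1,0.12,0.15],[0,0,1.09]],
  [255,[0.1,0.12,0.15],[0,0,1.09]],
  [255,[0.1,0.12,0.15],[0,0,1.09]],
])

```text
clock: 4.7
eef_pos: [661.4, 30.1, 80.5]
tcp_rot: [3.138, -0.004, 0.596]
contact_force: [6.6, 1.1, -3.2]
opening: 0.126
```

```bash
python3 -c "
from h import *
plan(657.1,28.8,82,33)"
```

```text
t4.70 pos [661.4  30.1  80.5] rpy [179.8  -0.2  34.2] q1,q6 [0.04 1.02] F [ 6.6  1.1 -3.2] T [ 0.26 -1.02  1.  ] open 0.126
MOVE d(cm) [-0.43 -0.13 -0.16] rot [ 0.003 -0.004  0.02 ] yaw only deg 1.2
```

Emit:
play_rows([
  [130,[0,0,0],[0,0,0]],
  [130,[0,0,0],[0,0,0]],
  [130,[0,0,0],[0,0,0]],
  [130,[0,0,-2],[0,0,0]],
  [130,[0,0,-5],[0,0,0]],
  [130,[0,0,-5],[0,0,0]],
  [130,[0,0,-5],[0,0,0]],
])

```text
clock: 5.28
eef_pos: [660.0, 30.1, 131.4]
tcp_rot: [3.14, -0.003, 0.595]
contact_force: [-0.1, -0.5, -0.1]
opening: 0.491
```

```bash
python3 -c "
from h import *
plan(649,-59,130,150.4)"
```

```text
t5.28 pos [660.   30.1 131.4] rpy [179.9  -0.2  34.1] q1,q6 [0.04 1.02] F [-0.1 -0.5 -0.1] T [ 0.02 -0.02  0.01] open 0.491
MOVE d(cm) [-5.91  6.76  0.13] rot [ 0.004 -0.    -2.03 ] yaw only deg -116.3
```

Emit:
play_rows([
  [130,[-1,1.2,0],[0,0,-0.12]],
  [130,[-2,2.4,0],[0,0,-0.24]],
  [130,[-3,3.6,0],[0,0,-0.36]],
  [130,[-4,4.7,0],[0,0,-0.48]],
  [130,[-5,5.8,0],[0,0,-0.6]],
  [130,[-5.83,6.82,0],[0,0,-0.72]],
  [130,[-5.83,6.82,0],[0,0,-0.84]],
  [130,[-5.83,6.82,0],[0,0,-0.96]],
  [130,[-5.83,6.82,0],[0,0,-1.08]],
  [130,[-5.83,6.82,0],[0,0,-1.2]],
  [130,[-5.83,6.82,0],[0,0,-1.32]],
  [130,[-5.83,6.82,0],[0,0,-1.44]],
])

```text
clock: 6.28
eef_pos: [647.9, -59.0, 128.2]
tcp_rot: [-3.14, -0.001, 2.041]
contact_force: [0.4, -0.7, 0.1]
opening: 0.488
```

```bash
python3 -c "
from h import *
plan(650,-59,81,150.4)"
```

```text
t6.28 pos [647.9 -59.  128.2] rpy [-1.799e+02 -1.000e-01  1.169e+02] q1,q6 [-0.09 -0.56] F [ 0.4 -0.7  0.1] T [-0.06  0.01  0.04] open 0.488
MOVE d(cm) [-0.1   0.2   4.72] rot [-0.001 -0.002 -0.584] yaw only deg -33.5
```

Emit:
play_rows([
  [130,[-0.1,0.2,0],[0,0,-0.12]],
  [130,[-0.1,0.2,0],[0,0,-0.24]],
  [130,[-0.1,0.2,0.5],[0,0,-0.36]],
  [130,[-0.1,0.2,1],[0,0,-0.48]],
  [130,[-0.1,0.2,2],[0,0,-0.584]],
  [130,[-0.1,0.2,3.5],[0,0,-0.584]],
  [130,[-0.1,0.2,4.7],[0,0,-0.584]],
  [130,[-0.1,0.2,4.7],[0,0,-0.584]],
  [255,[-0.1,0.2,4.7],[0,0,-0.584]],
  [255,[-0.1,0.2,4.7],[0,0,-0.584]],
  [255,[-0.1,0.2,4.7],[0,0,-0.584]],
  [255,[-0.1,0.2,4.7],[0,0,-0.584]],
])

```text
clock: 7.28
eef_pos: [650.7, -60.1, 83.1]
tcp_rot: [-3.14, 0.0, 2.619]
contact_force: [-2.8, -5.3, -1.0]
opening: 0.129
```

Emit:
play_rows([
  [255,[0,0,0],[0,0,0]],
  [255,[0,0,0],[0,0,0]],
])

```text
clock: 7.45
eef_pos: [650.7, -60.1, 83.1]
tcp_rot: [-3.14, 0.0, 2.619]
contact_force: [-3.0, -5.9, 0.4]
opening: 0.125
```

```bash
python3 -c "
from h import *
plan(650,-59,81,33)"
```

```text
t7.45 pos [650.7 -60.1  83.1] rpy [-179.9    0.   150. ] q1,q6 [-0.09 -1.14] F [-3.  -5.9  0.4] T [-0.82  0.41 -0.05] open 0.125
MOVE d(cm) [0.11 0.06 0.21] rot [-1.000e-03  2.000e-03  2.043e+00] yaw only deg 117.0
```

Emit:
play_rows([
  [255,[0,-0.06,0],[0,0,0.12]],
  [255,[0,-0.06,0],[0,0,0.24]],
  [255,[0,-0.06,0],[0,0,0.36]],
  [255,[0,-0.06,0],[0,0,0.48]],
  [255,[0,-0.06,0],[0,0,0.6]],
  [255,[0,-0.06,0],[0,0,0.72]],
  [255,[0,-0.06,0],[0,0,0.84]],
  [255,[0,-0.06,0],[0,0,0.96]],
  [255,[0,-0.06,0],[0,0,1.08]],
  [255,[0,-0.06,0],[0,0,1.2]],
  [255,[0,-0.06,0],[0,0,1.2]],
  [255,[0,-0.06,0],[0,0,1.2]],
])

```text
clock: 8.45
eef_pos: [650.5, -60.4, 83.1]
tcp_rot: [-3.141, 0.001, 1.418]
contact_force: [-2.2, -4.6, -0.8]
opening: 0.127
```

```bash
python3 -c "
from h import *
plan(650,-59,81,33)"
```

```text
t8.45 pos [650.5 -60.4  83.1] rpy [-1.80e+02  1.00e-01  8.12e+01] q1,q6 [-0.09  0.06] F [-2.2 -4.6 -0.8] T [-0.79  0.25 -0.04] open 0.127
MOVE d(cm) [ 0.14 -0.07  0.21] rot [0.    0.001 0.842] yaw only deg 48.2
```

Emit:
play_rows([
  [255,[0,0,0],[0,0,0.12]],
  [255,[0,0,0],[0,0,0.24]],
  [255,[0,0,0],[0,0,0.36]],
  [255,[0,0,0],[0,0,0.48]],
  [255,[0,0,0],[0,0,0.6]],
  [255,[0,0,0],[0,0,0.7]],
  [255,[0,0,0],[0,0,0.8]],
  [255,[0,0,0],[0,0,0.84]],
  [255,[0,0,0],[0,0,0.84]],
  [255,[0,0,0],[0,0,0.84]],
])

```text
clock: 9.28
eef_pos: [650.1, -60.4, 83.1]
tcp_rot: [3.141, 0.002, 0.581]
contact_force: [-3.3, -4.5, 0.6]
opening: 0.133
```

```bash
python3 -c "
from h import *
plan(650,-59,81,33)"
```

```text
t9.28 pos [650.1 -60.4  83.1] rpy [1.799e+02 1.000e-01 3.330e+01] q1,q6 [-0.09  0.9 ] F [-3.3 -4.5  0.6] T [-0.79  0.59  1.15] open 0.133
MOVE d(cm) [ 0.07 -0.13  0.21] rot [0.001 0.002 0.005] yaw only deg 0.3
```

Emit:
play_rows([
  [130,[0,0,0],[0,0,0]],
  [130,[0,0,0],[0,0,0]],
  [130,[0,0,0],[0,0,0]],
  [130,[0,0,-2],[0,0,0]],
  [130,[0,0,-5],[0,0,0]],
  [130,[0,0,-5],[0,0,0]],
  [130,[0,0,-5],[0,0,0]],
])

```text
clock: 9.87
eef_pos: [652.4, -59.6, 134.7]
tcp_rot: [3.139, -0.003, 0.579]
contact_force: [0.2, -0.8, -1.1]
opening: 0.491
```

```bash
python3 -c "
from h import *
plan(427,-36,130,147.3)"
```

```text
t9.87 pos [652.4 -59.6 134.7] rpy [179.9  -0.2  33.2] q1,q6 [-0.09  0.9 ] F [ 0.2 -0.8 -1.1] T [0.02 0.03 0.05] open 0.491
MOVE d(cm) [-17.59 -14.3    0.37] rot [ 0.005  0.    -1.992] yaw only deg -114.1
```

Emit:
play_rows([
  [130,[-2.5,-2,0],[0,0,-0.12]],
  [130,[-5,-4,0],[0,0,-0.24]],
  [130,[-7.5,-6,0],[0,0,-0.36]],
  [130,[-10,-8,0],[0,0,-0.48]],
  [130,[-12.5,-10,0],[0,0,-0.6]],
  [130,[-15,-12,0],[0,0,-0.72]],
  [130,[-17.6,-14.3,0],[0,0,-0.84]],
  [130,[-17.6,-14.3,0],[0,0,-0.96]],
  [130,[-17.6,-14.3,0],[0,0,-1.08]],
  [130,[-17.6,-14.3,0],[0,0,-1.2]],
  [130,[-17.6,-14.3,0],[0,0,-1.32]],
  [130,[-17.6,-14.3,0],[0,0,-1.44]],
])

```text
clock: 10.87
eef_pos: [424.7, -36.0, 131.9]
tcp_rot: [-3.141, -0.001, 2.025]
contact_force: [-0.3, -0.1, 0.6]
opening: 0.492
```

```bash
python3 -c "
from h import *
plan(427,-36,82,147.3)"
```

```text
t10.87 pos [424.7 -36.  131.9] rpy [-180.   -0.  116.] q1,q6 [-0.09 -0.54] F [-0.3 -0.1  0.6] T [ 0.06 -0.04  0.03] open 0.492
MOVE d(cm) [-0.11  0.21  4.99] rot [-0.001 -0.001 -0.546] yaw only deg -31.3
```

Emit:
play_rows([
  [130,[-0.1,0.2,0],[0,0,-0.12]],
  [130,[-0.1,0.2,0],[0,0,-0.24]],
  [130,[-0.1,0.2,0.5],[0,0,-0.36]],
  [130,[-0.1,0.2,1],[0,0,-0.48]],
  [130,[-0.1,0.2,2],[0,0,-0.546]],
  [130,[-0.1,0.2,3.5],[0,0,-0.546]],
  [130,[-0.1,0.2,4.9],[0,0,-0.546]],
  [130,[-0.1,0.2,4.9],[0,0,-0.546]],
  [255,[-0.1,0.2,4.9],[0,0,-0.546]],
  [255,[-0.1,0.2,4.9],[0,0,-0.546]],
  [255,[-0.1,0.2,4.9],[0,0,-0.546]],
  [255,[-0.1,0.2,4.9],[0,0,-0.546]],
])

```text
clock: 11.87
eef_pos: [427.6, -36.3, 84.1]
tcp_rot: [-3.142, 0.001, 2.565]
contact_force: [-2.3, -3.1, 2.4]
opening: 0.126
```

Emit:
play_rows([
  [255,[0,0,0],[0,0,0]],
  [255,[0,0,0],[0,0,0]],
])

```text
clock: 12.03
eef_pos: [427.6, -36.3, 84.0]
tcp_rot: [3.142, 0.001, 2.565]
contact_force: [-3.1, -2.7, 7.0]
opening: 0.128
```

```bash
python3 -c "
from h import *
plan(427,-36,82,33)"
```

```text
t12.03 pos [427.6 -36.3  84. ] rpy [180.   0. 147.] q1,q6 [-0.09 -1.08] F [-3.1 -2.7  7. ] T [-0.53  0.46 -0.04] open 0.128
MOVE d(cm) [ 0.07 -0.01  0.2 ] rot [1.000e-03 0.000e+00 1.989e+00] yaw only deg 114.0
```

Emit:
play_rows([
  [255,[0,0,0],[0,0,0.12]],
  [255,[0,0,0],[0,0,0.24]],
  [255,[0,0,0],[0,0,0.36]],
  [255,[0,0,0],[0,0,0.48]],
  [255,[0,0,0],[0,0,0.6]],
  [255,[0,0,0],[0,0,0.72]],
  [255,[0,0,0],[0,0,0.84]],
  [255,[0,0,0],[0,0,0.96]],
  [255,[0,0,0],[0,0,1.08]],
  [255,[0,0,0],[0,0,1.2]],
  [255,[0,0,0],[0,0,1.2]],
  [255,[0,0,0],[0,0,1.2]],
])

```text
clock: 13.03
eef_pos: [425.5, -37.1, 84.0]
tcp_rot: [-3.138, 0.002, 1.365]
contact_force: [-11.3, -11.1, 15.9]
opening: 0.124
```

```bash
python3 -c "
from h import *
plan(427,-36,82,33)"
```

```text
t13.03 pos [425.5 -37.1  84. ] rpy [-1.798e+02  1.000e-01  7.820e+01] q1,q6 [-0.09  0.12] F [-11.3 -11.1  15.9] T [-1.98  1.87 -0.03] open 0.124
MOVE d(cm) [0.14 0.12 0.2 ] rot [-0.002  0.004  0.789] yaw only deg 45.2
```

Emit:
play_rows([
  [255,[0,0,0],[0,0,0.12]],
  [255,[0,0,0],[0,0,0.24]],
  [255,[0,0,0],[0,0,0.36]],
  [255,[0,0,0],[0,0,0.48]],
  [255,[0,0,0],[0,0,0.58]],
  [255,[0,0,0],[0,0,0.68]],
  [255,[0,0,0],[0,0,0.76]],
  [255,[0,0,0],[0,0,0.79]],
  [255,[0,0,0],[0,0,0.79]],
  [255,[0,0,0],[0,0,0.79]],
])

```text
clock: 13.87
eef_pos: [424.2, -36.4, 83.9]
tcp_rot: [-3.139, 0.006, 0.577]
contact_force: [-15.5, -5.9, 23.3]
opening: 0.121
```

```bash
python3 -c "
from h import *
plan(427,-36,82,33)"
```

```text
t13.87 pos [424.2 -36.4  83.9] rpy [-179.9    0.3   33.1] q1,q6 [-0.09  0.91] F [-15.5  -5.9  23.3] T [-0.85  2.56  0.94] open 0.121
MOVE d(cm) [0.26 0.12 0.19] rot [-0.003  0.006  0.001] yaw only deg 0.1
```

Emit:
play_rows([
  [130,[0,0,0],[0,0,0]],
  [130,[0,0,0],[0,0,0]],
  [130,[0,0,0],[0,0,0]],
  [130,[0,0,-2],[0,0,0]],
  [130,[0,0,-5],[0,0,0]],
  [130,[0,0,-5],[0,0,0]],
  [130,[0,0,-5],[0,0,0]],
])

```text
clock: 14.45
eef_pos: [429.1, -36.1, 134.8]
tcp_rot: [3.139, -0.003, 0.575]
contact_force: [0.2, -0.1, -0.4]
opening: 0.489
```

```bash
python3 -c "
from h import *
plan(434.2,53.3,130,144.5)"
```

```text
t14.45 pos [429.1 -36.1 134.8] rpy [179.9  -0.2  32.9] q1,q6 [-0.09  0.91] F [ 0.2 -0.1 -0.4] T [0.03 0.02 0.01] open 0.489
MOVE d(cm) [ 5.29 -7.23  0.48] rot [ 0.005  0.    -1.947] yaw only deg -111.6
```

Emit:
play_rows([
  [130,[1,-1.4,0],[0,0,-0.12]],
  [130,[2,-2.8,0],[0,0,-0.24]],
  [130,[3,-4.2,0],[0,0,-0.36]],
  [130,[4,-5.6,0],[0,0,-0.48]],
  [130,[5.3,-7.2,0],[0,0,-0.6]],
  [130,[5.3,-7.2,0],[0,0,-0.72]],
  [130,[5.3,-7.2,0],[0,0,-0.84]],
  [130,[5.3,-7.2,0],[0,0,-0.96]],
  [130,[5.3,-7.2,0],[0,0,-1.08]],
  [130,[5.3,-7.2,0],[0,0,-1.2]],
  [130,[5.3,-7.2,0],[0,0,-1.32]],
  [130,[5.3,-7.2,0],[0,0,-1.44]],
])

```text
clock: 15.45
eef_pos: [432.3, 53.2, 132.4]
tcp_rot: [-3.14, -0.001, 2.021]
contact_force: [0.1, 1.0, 0.8]
opening: 0.487
```

```bash
python3 -c "
from h import *
plan(434.2,53.3,82,144.5)"
```

```text
t15.45 pos [432.3  53.2 132.4] rpy [-179.9   -0.   115.8] q1,q6 [ 0.12 -0.33] F [0.1 1.  0.8] T [ 0.    0.   -0.02] open 0.487
MOVE d(cm) [-0.07  0.18  5.04] rot [-0.001 -0.001 -0.501] yaw only deg -28.7
```

Emit:
play_rows([
  [130,[-0.1,0.2,0],[0,0,-0.12]],
  [130,[-0.1,0.2,0],[0,0,-0.24]],
  [130,[-0.1,0.2,0.5],[0,0,-0.36]],
  [130,[-0.1,0.2,1],[0,0,-0.48]],
  [130,[-0.1,0.2,2],[0,0,-0.5]],
  [130,[-0.1,0.2,3.5],[0,0,-0.5]],
  [130,[-0.1,0.2,4.9],[0,0,-0.5]],
  [130,[-0.1,0.2,4.9],[0,0,-0.5]],
  [255,[-0.1,0.2,4.9],[0,0,-0.5]],
  [255,[-0.1,0.2,4.9],[0,0,-0.5]],
  [255,[-0.1,0.2,4.9],[0,0,-0.5]],
  [255,[-0.1,0.2,4.9],[0,0,-0.5]],
])

```text
clock: 16.45
eef_pos: [435.9, 53.7, 84.9]
tcp_rot: [3.14, 0.001, 2.513]
contact_force: [2.4, 5.6, -7.4]
opening: 0.13
```

Emit:
play_rows([
  [255,[0,0,0],[0,0,0]],
  [255,[0,0,0],[0,0,0]],
])

```text
clock: 16.62
eef_pos: [435.9, 53.7, 85.0]
tcp_rot: [3.139, 0.001, 2.514]
contact_force: [2.6, 5.0, -7.8]
opening: 0.125
```

```bash
python3 -c "
from h import *
plan(434.2,53.3,82,33)"
```

```text
t16.62 pos [435.9  53.7  85. ] rpy [1.799e+02 1.000e-01 1.440e+02] q1,q6 [ 0.12 -0.83] F [ 2.6  5.  -7.8] T [ 0.67 -0.38 -0.04] open 0.125
MOVE d(cm) [ 0.11 -0.13  0.3 ] rot [ 2.000e-03 -1.000e-03  1.938e+00] yaw only deg 111.0
```

Emit:
play_rows([
  [255,[0.1,0,0],[0,0,0.12]],
  [255,[0.1,0,0],[0,0,0.24]],
  [255,[0.1,0,0],[0,0,0.36]],
  [255,[0.1,0,0],[0,0,0.48]],
  [255,[0.1,0,0],[0,0,0.6]],
  [255,[0.1,0,0],[0,0,0.72]],
  [255,[0.1,0,0],[0,0,0.84]],
  [255,[0.1,0,0],[0,0,0.96]],
  [255,[0.1,0,0],[0,0,1.08]],
  [255,[0.1,0,0],[0,0,1.2]],
  [255,[0.1,0,0],[0,0,1.2]],
])

```text
clock: 17.53
eef_pos: [435.3, 53.8, 84.9]
tcp_rot: [3.139, -0.001, 1.309]
contact_force: [5.2, 0.3, -8.5]
opening: 0.125
```

```bash
python3 -c "
from h import *
plan(434,53.3,82,33)"
```

```text
t17.53 pos [435.3  53.8  84.9] rpy [ 1.799e+02 -1.000e-01  7.500e+01] q1,q6 [0.12 0.38] F [ 5.2  0.3 -8.5] T [ 0.06 -0.56 -0.02] open 0.125
MOVE d(cm) [-0.08 -0.11  0.29] rot [ 0.002 -0.002  0.733] yaw only deg 42.0
```

Emit:
play_rows([
  [255,[0,0,0],[0,0,0.12]],
  [255,[0,0,0],[0,0,0.24]],
  [255,[0,0,0],[0,0,0.36]],
  [255,[0,0,0],[0,0,0.48]],
  [255,[0,0,0],[0,0,0.58]],
  [255,[0,0,0],[0,0,0.68]],
  [255,[0,0,0],[0,0,0.73]],
  [255,[0,0,0],[0,0,0.74]],
  [255,[0,0,0],[0,0,0.74]],
  [255,[0,0,0],[0,0,0.74]],
])

```text
clock: 18.37
eef_pos: [435.1, 53.9, 84.9]
tcp_rot: [3.141, -0.002, 0.58]
contact_force: [3.5, 4.2, -4.3]
opening: 0.126
```

```bash
python3 -c "
from h import *
plan(434,53.3,82,33)"
```

```text
t18.37 pos [435.1  53.9  84.9] rpy [ 1.80e+02 -1.00e-01  3.32e+01] q1,q6 [0.12 1.11] F [ 3.5  4.2 -4.3] T [ 0.81 -0.58  1.09] open 0.126
MOVE d(cm) [-0.13 -0.01  0.29] rot [ 0.001 -0.002  0.004] yaw only deg 0.2
```

Emit:
play_rows([
  [130,[0,0,0],[0,0,0]],
  [130,[0,0,0],[0,0,0]],
  [130,[0,0,0],[0,0,0]],
  [130,[0,0,-3],[0,0,0]],
  [130,[0,0,-7],[0,0,0]],
  [130,[0,0,-10],[0,0,0]],
  [130,[0,0,-10],[0,0,0]],
])

```text
clock: 18.95
eef_pos: [437.3, 53.9, 189.9]
tcp_rot: [3.138, -0.007, 0.575]
contact_force: [1.4, 0.1, 0.0]
opening: 0.49
```

```bash
python3 -c "
from h import *
plan(430,-240,190,-11)"
```

```text
t18.95 pos [437.3  53.9 189.9] rpy [179.8  -0.4  33. ] q1,q6 [0.12 1.11] F [1.4 0.1 0. ] T [-0.01  0.01 -0.02] open 0.49
MOVE d(cm) [-16.6   24.27  -0.05] rot [ 0.001 -0.008  0.767] yaw only deg 44.0
```

Emit:
play_rows([
  [130,[-2,3,0],[0,0,0.12]],
  [130,[-4,6,0],[0,0,0.24]],
  [130,[-6,9,0],[0,0,0.36]],
  [130,[-8,12,0],[0,0,0.48]],
  [130,[-10,15,0],[0,0,0.6]],
  [130,[-12,18,0],[0,0,0.7]],
  [130,[-14.5,21,0],[0,0,0.767]],
  [130,[-16.6,24.3,0],[0,0,0.767]],
  [130,[-16.6,24.3,0],[0,0,0.767]],
  [130,[-16.6,24.3,0],[0,0,0.767]],
])

```text
clock: 19.78
eef_pos: [426.4, -242.2, 184.2]
tcp_rot: [-3.141, 0.001, -0.195]
contact_force: [0.9, -0.1, -0.7]
opening: 0.492
```

```bash
python3 - <<'E'
from h import *
t,_=snap('top','t2');s,_=snap('scene','s2')
t=t[...,::-1];s=s[...,::-1]
cv2.imwrite('pics/c4.png',np.vstack([t[100:310],s[90:300]]))
for n,f in (('top','t2'),('scene','s2')):
    print(n,'knobs'); show(blobs(n,f,88,110,99,8,(380,700,-100,100)))
    print(n,'posts'); show(blobs(n,f,66,88,77,30,(300,720,-400,450)))
plan(405,-301,100,-11)
E
```

```text
top knobs
43 [657.1  28.4] size [36.7 12.2] ang 35.5 px [273. 184.]
47 [647.  -60.3] size [36.1 13.5] ang 36.2 px [300.8 186.8]
44 [433.3  53.5] size [35.  12.3] ang 36.3 px [266.  254.5]
42 [423.7 -35.3] size [35.9 11.7] ang 34.8 px [294.4 257.2]
top posts
50 [668.9 274.3] size [30.5 27.7] ang 24.0 px [196.7 182.5]
55 [638.2 357.9] size [29.7 27.7] ang 55.5 px [170.6 192.2]
82 [597.6 294.3] size [61.  14.3] ang 20.5 px [190.3 204.5]
39 [605.6  34.5] size [28.9 27.3] ang 159.0 px [271.3 201. ]
41 [593.7 -54.6] size [31.  26.3] ang 10.2 px [299.  204.3]
46 [557.9 232.1] size [29.9 27.7] ang 7.2 px [209.7 216.5]
49 [526.  315.7] size [29.7 28.2] ang 33.8 px [183.4 226.8]
42 [485.1  47.3] size [28.4 26.7] ang 133.6 px [267.8 238.5]
41 [475.7 -41.2] size [29.1 26.7] ang 79.9 px [295.5 241. ]
59 [385.4 292.9] size [43.4 16.9] ang 18.3 px [190.3 271.1]
50 [ 336.2 -334.6] size [30.4 26.4] ang 73.3 px [389.1 283.8]
scene knobs
40 [442.4  52.3] size [40.7 17.6] ang 26.8 px [267.4 182.6]
43 [433.1 -37.4] size [38.9 18.8] ang 29.8 px [241.3 187.3]
55 [666.8  26.3] size [36.9 18.8] ang 33.0 px [
[... 755 characters left out ...]
64 [643.7 357.1] size [35.3 28.6] ang 133.9 px [374.4 204.6]
63 [675.7 273. ] size [35.3 29.9] ang 131.5 px [356.  217.8]
64 [ 477.6 -269.1] size [36.8 25.6] ang 171.7 px [177.4 218.6]
67 [ 460.4 -357.6] size [37.5 26.5] ang 1.9 px [149. 222.]
50 [613.7  32.6] size [34.6 25.8] ang 167.2 px [279.7 223.7]
53 [602.9 -57.2] size [32.9 25.6] ang 169.1 px [252.  228.7]
55 [668.2  24.4] size [34.4 24.2] ang 36.7 px [283.4 236.6]
58 [658.4 -65. ] size [35.8 25.5] ang 35.5 px [255.3 242. ]
t19.88 pos [ 426.4 -240.   184.1] rpy [-1.8e+02  1.0e-01 -1.1e+01] q1,q6 [-0.52  1.25] F [ 0.2  0.3 -0.3] T [ 0.05 -0.    0.  ] open 0.491
MOVE d(cm) [-0.92  6.41  8.4 ] rot [-0.001  0.001 -0.001] yaw only deg -0.0
```

View pics/c4.png

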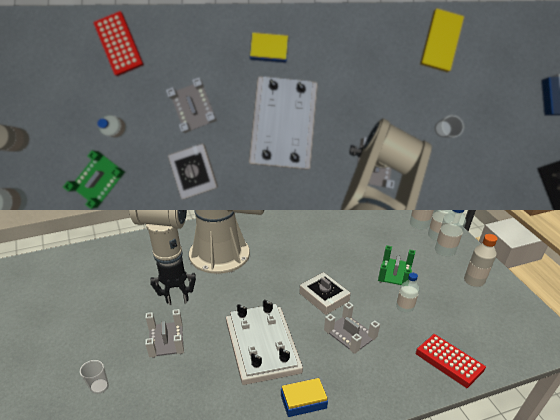

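Emit:
play_rows([
  [130,[-0.9,3.5,0],[0,0,0]],
  [130,[-0.9,6.4,1],[0,0,0]],
  [130,[-0.9,6.4,4],[0,0,0]],
  [130,[-0.9,6.4,8],[0,0,0]],
  [130,[-0.9,6.4,8],[0,0,0]],
  [130,[-0.9,6.4,8],[0,0,0]],
])

```text
clock: 20.38
eef_pos: [404.7, -299.3, 103.3]
tcp_rot: [-3.139, 0.005, -0.19]
contact_force: [0.2, 0.1, 0.3]
opening: 0.482
```

```bash
python3 - <<'E'
from h import *
plan(405,-301,38,-11)
s,_=snap('scene','s3')
cv2.imwrite('pics/c5.png',cv2.resize(s[120:250,110:260,::-1],None,fx=4,fy=4,interpolation=cv2.INTER_CUBIC))
E
```

```text
t20.38 pos [ 404.7 -299.3  103.3] rpy [-179.9    0.3  -10.9] q1,q6 [-0.64  1.12] F [0.2 0.1 0.3] T [ 0.01  0.05 -0.04] open 0.482
MOVE d(cm) [0.09 0.18 6.53] rot [-0.003  0.005  0.002] yaw only deg 0.1
```

View pics/c5.png

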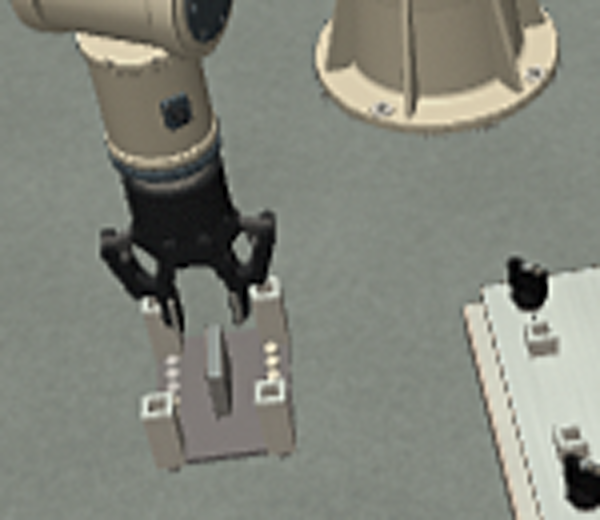

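Emit:
play_rows([
  [130,[0.05,0.15,2],[0,0,0]],
  [130,[0.05,0.15,4],[0,0,0]],
  [130,[0.05,0.15,5.5],[0,0,0]],
  [130,[0.05,0.15,6.4],[0,0,0]],
  [130,[0.05,0.15,6.4],[0,0,0]],
  [130,[0.05,0.15,6.4],[0,0,0]],
])

```text
clock: 20.93
eef_pos: [407.0, -303.3, 41.8]
tcp_rot: [3.141, -0.001, -0.191]
contact_force: [-0.1, -1.1, -0.3]
opening: 0.494
```

Emit:
play_rows([
  [255,[0,0,0],[0,0,0]],
  [255,[0,0,0],[0,0,0]],
  [255,[0,0,0],[0,0,0]],
  [255,[0,0,0],[0,0,0]],
  [255,[0,0,0],[0,0,0]],
  [255,[0,0,0],[0,0,0]],
], squeeze=80)

```text
clock: 21.43
eef_pos: [406.8, -304.0, 41.8]
tcp_rot: [3.14, -0.002, -0.192]
contact_force: [-2.2, -1.5, 8.0]
opening: 0.153
```

```bash
python3 - <<'E'
from h import *
plan(405,-301,38,-11)
E
```

```text
t21.43 pos [ 406.8 -304.    41.8] rpy [ 1.799e+02 -1.000e-01 -1.100e+01] q1,q6 [-0.64  1.12] F [-2.2 -1.5  8. ] T [-0.14  0.32 -0.06] open 0.153
MOVE d(cm) [-0.24 -0.26  0.38] rot [ 0.001 -0.002 -0.   ] yaw only deg -0.0
```

Emit:
play_rows([
  [255,[0,0,-3],[0,0,0]],
  [255,[0,0,-7],[0,0,0]],
  [255,[0,0,-11],[0,0,0]],
  [255,[0,0,-14],[0,0,0]],
  [255,[0,0,-14],[0,0,0]],
  [255,[0,0,-14],[0,0,0]],
])

```text
clock: 21.93
eef_pos: [406.9, -303.8, 182.3]
tcp_rot: [3.14, -0.004, -0.192]
contact_force: [-0.6, 0.6, -4.1]
opening: 0.147
```

```bash
python3 - <<'E'
from h import *
plan(542.7,-3.4,180,-6.1)
E
```

```text
t21.93 pos [ 406.9 -303.8  182.3] rpy [179.9  -0.2 -11. ] q1,q6 [-0.64  1.12] F [-0.6  0.6 -4.1] T [ 0.04 -0.04  0.  ] open 0.147
MOVE d(cm) [  7.59 -32.08   0.2 ] rot [ 0.002 -0.004 -0.086] yaw only deg -4.9
```

Emit:
play_rows([
  [255,[0.5,-2,0],[0,0,-0.01]],
  [255,[1.1,-5,0],[0,0,-0.02]],
  [255,[1.9,-8,0],[0,0,-0.04]],
  [255,[2.6,-11.5,0],[0,0,-0.06]],
  [255,[3.5,-15,0],[0,0,-0.086]],
  [255,[4.4,-18.5,0],[0,0,-0.086]],
  [255,[5.2,-22,0],[0,0,-0.086]],
  [255,[6,-25.5,0],[0,0,-0.086]],
  [255,[6.7,-28.5,0],[0,0,-0.086]],
  [255,[7.3,-31,0],[0,0,-0.086]],
  [255,[7.6,-32.1,0],[0,0,-0.086]],
  [255,[7.6,-32.1,0],[0,0,-0.086]],
])

```text
clock: 22.93
eef_pos: [541.8, -0.6, 178.6]
tcp_rot: [-3.141, 0.003, -0.104]
contact_force: [-0.4, -1.3, -3.9]
opening: 0.153
```

```bash
python3 - <<'E'
from h import *
plan(542.7,-3.4,180,-6.1)
s,d=snap('scene','s4')
cv2.imwrite('pics/c6.png',cv2.resize(s[110:260,190:340,::-1],None,fx=4,fy=4,interpolation=cv2.INTER_CUBIC))
E
```

```text
t22.93 pos [541.8  -0.6 178.6] rpy [-180.     0.2   -5.9] q1,q6 [-0.    1.67] F [-0.4 -1.3 -3.9] T [ 0.02 -0.01  0.02] open 0.153
MOVE d(cm) [ 0.12  0.27 -0.14] rot [-0.     0.003  0.003] yaw only deg 0.2
```

View pics/c6.png

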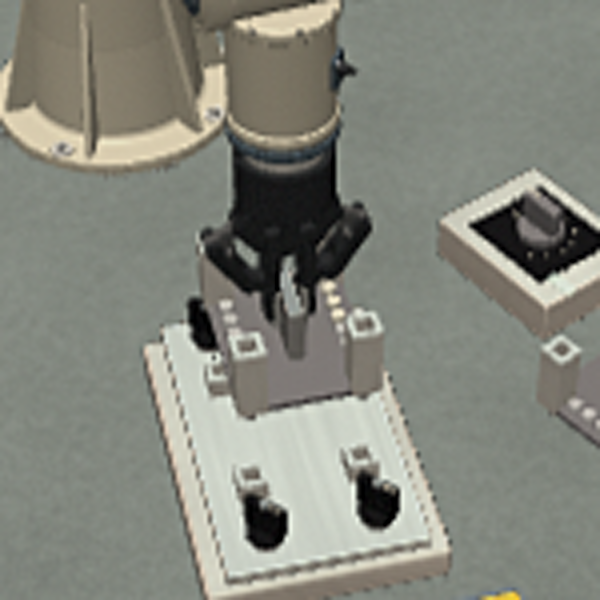

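```bash
cat >> h.py <<'E'
def near(fn,pz,n='scene'):
    # held-frame post tops vs cups in one view, same mask shape
    print('held'); show(blobs(n,fn,pz+66,pz+88,pz+80,25,(440,680,-130,130)))
    print('cups'); show(blobs(n,'s2',61,83,75,25,(560,640,-130,130)))
E
python3 - <<'E'
from h import *
near('s4',136.8)
E
```

```text
held
110 [552.7  -3.7] size [49.5 38.7] ang 160.0 px [261.8 182.3]
70 [611.   35.6] size [35.5 26. ] ang 176.3 px [280.6 191.8]
78 [603.5 -53.9] size [37.6 25.7] ang 169.3 px [251.4 197.5]
cups
62 [613.9  32.5] size [36.9 26.8] ang 163.3 px [279.7 224.2]
58 [602.3 -56.7] size [34.8 26.1] ang 171.6 px [252.1 229. ]
```

Emit:
play_rows([
  [255,[0.1,0.27,1],[0,0,0.007]],
  [255,[0.1,0.27,2.5],[0,0,0.007]],
  [255,[0.1,0.27,4],[0,0,0.007]],
  [255,[0.1,0.27,5],[0,0,0.007]],
  [255,[0.1,0.27,5],[0,0,0.007]],
  [255,[0.1,0.27,5],[0,0,0.007]],
])

```text
clock: 23.48
eef_pos: [541.9, -6.3, 129.7]
tcp_rot: [3.141, 0.002, -0.114]
contact_force: [0.3, -0.5, -3.8]
opening: 0.15
```

```bash
python3 - <<'E'
from h import *
plan(542.7,-3.4,116,-6.3)
s,d=snap('scene','s5')
z=readout.sense()['eef_pos'][2]-41.8; print(z)
near('s5',z)
cv2.imwrite('pics/c7.png',cv2.resize(s[140:260,210:330,::-1],None,fx=5,fy=5,interpolation=cv2.INTER_CUBIC))
E
```

```text
t23.48 pos [541.9  -6.3 129.7] rpy [ 1.8e+02  1.0e-01 -6.6e+00] q1,q6 [-0.01  1.67] F [ 0.3 -0.5 -3.8] T [ 0.01 -0.04 -0.04] open 0.15
MOVE d(cm) [ 0.05 -0.3   1.37] rot [ 0.     0.002 -0.004] yaw only deg -0.3
88.64853829656253
held
97 [554.5  -9.5] size [49.2 36.1] ang 156.1 px [260.5 194.4]
63 [612.   28.7] size [36.3 26.7] ang 160.6 px [278.5 203.8]
65 [602.7 -60. ] size [35.9 25.1] ang 163.7 px [250. 209.]
cups
62 [613.9  32.5] size [36.9 26.8] ang 163.3 px [279.7 224.2]
58 [602.3 -56.7] size [34.8 26.1] ang 171.6 px [252.1 229. ]
```

View pics/c7.png

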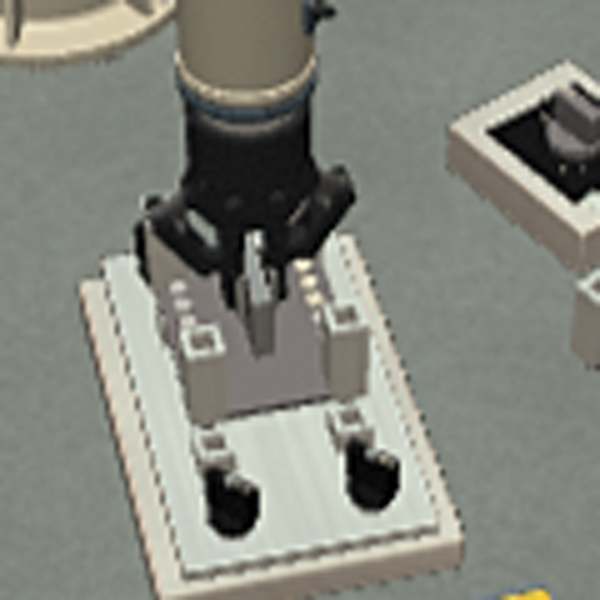

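Emit:
play_rows([
  [255,[0.04,-0.32,0],[0,0,0]],
  [255,[0.04,-0.32,0],[0,0,0]],
  [255,[0.04,-0.32,0],[0,0,0]],
  [255,[0.04,-0.32,0],[0,0,0]],
  [255,[0.04,-0.32,0],[0,0,0]],
])

```text
clock: 23.95
eef_pos: [543.7, -2.2, 130.8]
tcp_rot: [-3.142, -0.001, -0.113]
contact_force: [-0.2, -0.4, -3.5]
opening: 0.152
```

```bash
python3 - <<'E'
from h import *
plan(542.7,-3.1,116,-6.3)
s,d=snap('scene','s6')
z=readout.sense()['eef_pos'][2]-41.8
near('s6',z)
E
```

```text
t23.95 pos [543.7  -2.2 130.8] rpy [-180.    -0.    -6.5] q1,q6 [-0.01  1.68] F [-0.2 -0.4 -3.5] T [-0.01  0.01  0.01] open 0.152
MOVE d(cm) [-0.09  0.1   1.48] rot [-0.    -0.001 -0.003] yaw only deg -0.2
held
101 [556.   -4.6] size [48.7 36.1] ang 162.4 px [262.2 194.3]
70 [613.4  33.2] size [36.7 25.8] ang 171.3 px [280.  203.6]
70 [602.8 -55.6] size [35.6 26.3] ang 172.0 px [251.4 208.6]
cups
62 [613.9  32.5] size [36.9 26.8] ang 163.3 px [279.7 224.2]
58 [602.3 -56.7] size [34.8 26.1] ang 171.6 px [252.1 229. ]
```

Emit:
play_rows([
  [255,[-0.03,0.09,0.3],[0,0,0]],
  [255,[-0.03,0.09,0.7],[0,0,0]],
  [255,[-0.03,0.09,1.1],[0,0,0]],
  [255,[-0.03,0.09,1.5],[0,0,0]],
  [255,[-0.03,0.09,1.9],[0,0,0]],
  [255,[-0.03,0.09,1.9],[0,0,0]],
  [255,[-0.03,0.09,1.9],[0,0,0]],
])

```text
clock: 24.58
eef_pos: [543.1, -3.1, 111.1]
tcp_rot: [3.142, 0.0, -0.113]
contact_force: [0.4, -0.3, -4.2]
opening: 0.149
```

```bash
python3 - <<'E'
from h import *
plan(542.7,-3.1,101,-6.3)
E
```

```text
t24.58 pos [543.1  -3.1 111.1] rpy [180.    0.   -6.5] q1,q6 [-0.01  1.68] F [ 0.4 -0.3 -4.2] T [-0.05 -0.06 -0.03] open 0.149
MOVE d(cm) [-0.04  0.    1.01] rot [ 0.     0.    -0.003] yaw only deg -0.2
```

Emit:
play_rows([
  [255,[0,0,0.3],[0,0,0]],
  [255,[0,0,0.6],[0,0,0]],
  [255,[0,0,0.9],[0,0,0]],
  [255,[0,0,1.1],[0,0,0]],
  [255,[0,0,1.1],[0,0,0]],
  [255,[0,0,1.1],[0,0,0]],
])

```text
clock: 25.08
eef_pos: [543.1, -3.1, 101.1]
tcp_rot: [3.142, -0.0, -0.113]
contact_force: [-3.8, 0.2, 6.7]
opening: 0.15
```

```bash
python3 - <<'E'
from h import *
plan(542.7,-3.1,101,-6.3)
E
```

```text
t25.08 pos [543.1  -3.1 101.1] rpy [180.   -0.   -6.5] q1,q6 [-0.01  1.68] F [-3.8  0.2  6.7] T [-0.04  0.46  0.03] open 0.15
MOVE d(cm) [-0.04  0.    0.01] rot [ 0.    -0.    -0.003] yaw only deg -0.2
```

Seated (height 101.1 as predicted, load transferred). Release, rise, and go toward the other frame.

Emit:
play_rows([
  [130,[0,0,0],[0,0,0]],
  [130,[0,0,0],[0,0,0]],
  [130,[0,0,0],[0,0,0]],
  [130,[0,0,0],[0,0,0]],
  [130,[0,0,-2],[0,0,0]],
  [130,[0,0,-5],[0,0,0]],
  [130,[0,0,-8],[0,0,0]],
  [130,[0,0,-10],[0,0,0]],
  [130,[0,0,-10],[0,0,0]],
  [130,[0,0,-10],[0,0,0]],
])

```text
clock: 25.92
eef_pos: [543.9, -3.2, 201.5]
tcp_rot: [-3.141, -0.003, -0.113]
contact_force: [0.2, 0.2, -0.5]
opening: 0.491
```

```bash
python3 - <<'E'
from h import *
plan(560,220,200,20.5)
E
```

```text
t25.92 pos [543.9  -3.2 201.5] rpy [-180.    -0.2   -6.5] q1,q6 [-0.01  1.68] F [ 0.2  0.2 -0.5] T [ 0.05 -0.03  0.01] open 0.491
MOVE d(cm) [ -0.92 -22.35   0.16] rot [ 0.    -0.003 -0.471] yaw only deg -27.0
```

Emit:
play_rows([
  [130,[-0.2,-3,0],[0,0,-0.1]],
  [130,[-0.4,-6,0],[0,0,-0.2]],
  [130,[-0.6,-10,0],[0,0,-0.3]],
  [130,[-0.7,-14,0],[0,0,-0.4]],
  [130,[-0.8,-18,0],[0,0,-0.47]],
  [130,[-0.9,-22.3,0],[0,0,-0.47]],
  [130,[-0.9,-22.3,0],[0,0,-0.47]],
  [130,[-0.9,-22.3,0],[0,0,-0.47]],
  [130,[-0.9,-22.3,0],[0,0,-0.47]],
])

```text
clock: 26.67
eef_pos: [558.4, 219.2, 198.9]
tcp_rot: [3.141, 0.003, 0.358]
contact_force: [-0.1, 0.2, 0.6]
opening: 0.49
```

```bash
python3 - <<'E'
from h import *
t,_=snap('top','t7');s,_=snap('scene','s7')
cv2.imwrite('pics/c8.png',np.vstack([t[100:310,...,::-1],s[90:300,...,::-1]]))
print('stack top'); show(blobs('top','t7',132,150,139,20,(380,700,-100,100)))
show(blobs('scene','s7',130,152,144,20,(380,700,-100,100)))
print('frame2');show(blobs('scene','s7',66,88,77,25,(450,750,200,420)))
show(blobs('top','t7',66,88,77,25,(450,750,200,420)))
plan(601,292,120,20.5)
E
```

```text
stack top
41 [604.8  34.4] size [27.2 26.7] ang 122.5 px [271.4 198.3]
45 [594.  -54.9] size [29.9 26.6] ang 139.8 px [300.4 201.4]
47 [541.6  -3.1] size [53.6 13.4] ang 173.0 px [283.9 218.5]
43 [484.3  47.6] size [29.7 26.1] ang 40.5 px [267.7 237.3]
39 [474.4 -41.5] size [30.5 27. ] ang 27.2 px [296.8 240.1]
42 [495.3  44.8] size [33.4 25. ] ang 168.4 px [270.5 183.6]
46 [486.5 -44. ] size [34.2 24.8] ang 162.6 px [243.7 188.5]
51 [556.3  -7.7] size [61.2 13.2] ang 173.6 px [261.5 200.2]
54 [614.7  31.4] size [34.  27.2] ang 170.9 px [279.6 209.7]
54 [604.6 -57.5] size [33.9 26.2] ang 169.1 px [251.3 214.8]
frame2
62 [533.1 314.4] size [38.4 27.8] ang 146.4 px [348.1 186. ]
61 [563.4 230.7] size [34.7 29.5] ang 148.7 px [329.6 197.9]
67 [607.3 291.7] size [59.8 18.1] ang 21.3 px [351.8 202.2]
65 [644.  356.5] size [36.5 28.6] ang 131.9 px [374.3 204.7]
68 [676.2 272.7] size [35.4 29. ] ang 144.4 px [356.  217.9]
t26.77 pos [558.9 218.2 199.6] rpy [1.80e+02 1.00e-01 2.04e+01] q1,q6 [0.37 1.58] F [-0.5 -0.3  0.6] T [ 0.02 -0.04  0.04] open 0.491
MOVE d(cm) [ 6.54 -5.45  7.94] rot [ 0.     0.002 -0.002] yaw only deg -0.1
```

View pics/c8.png

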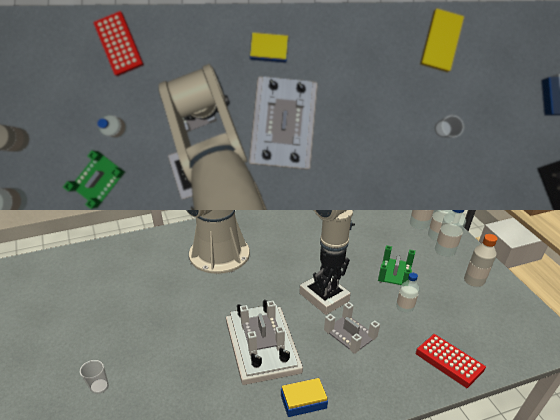

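Emit:
play_rows([
  [130,[3.2,-3,1],[0,0,0]],
  [130,[6.6,-5.9,3],[0,0,0]],
  [130,[6.6,-5.9,6.5],[0,0,0]],
  [130,[6.6,-5.9,9],[0,0,0]],
  [130,[6.6,-5.9,9],[0,0,0]],
  [130,[6.6,-5.9,9],[0,0,0]],
  [130,[6.6,-5.9,9],[0,0,0]],
])

```text
clock: 27.35
eef_pos: [601.5, 296.9, 112.0]
tcp_rot: [-3.142, -0.001, 0.355]
contact_force: [0.1, 0.3, -0.3]
opening: 0.489
```

```bash
python3 - <<'E'
from h import *
s,_=snap('scene','s8')
show(blobs('scene','s8',66,88,77,25,(450,750,200,420)))
plan(600,296.5,42,20.7)
cv2.imwrite('pics/c9.png',cv2.resize(s[120:250,280:430,::-1],None,fx=4,fy=4,interpolation=cv2.INTER_CUBIC))
E
```

```text
63 [563.8 230.6] size [35.5 29.3] ang 153.6 px [329.7 198. ]
69 [608.9 292.2] size [61.5 17.8] ang 18.9 px [352.2 202.5]
66 [644.5 356.8] size [36.8 29.3] ang 141.6 px [374.5 204.8]
69 [676.3 272.7] size [34.8 30. ] ang 130.8 px [356. 218.]
t27.40 pos [601.9 297.3 112.7] rpy [-180.    -0.2   20.4] q1,q6 [0.46 1.67] F [0.2 0.3 0.3] T [ 0.02 -0.06  0.01] open 0.493
MOVE d(cm) [-0.22  0.01  7.07] rot [-0.    -0.003 -0.006] yaw only deg -0.3
```

View pics/c9.png

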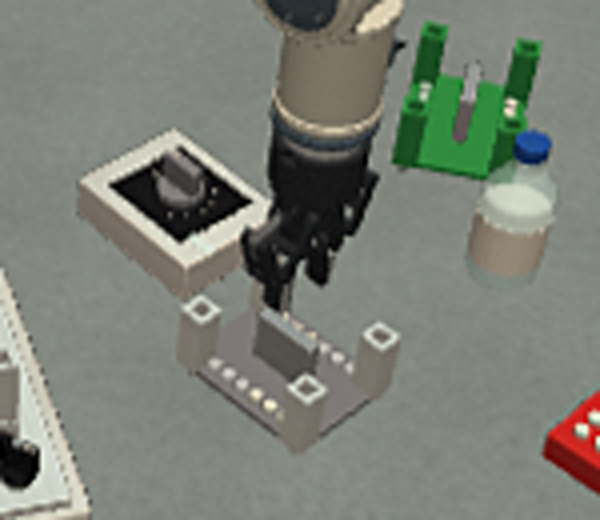

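Emit:
play_rows([
  [130,[-0.2,0,2],[0,0,-0.005]],
  [130,[-0.2,0,4],[0,0,-0.005]],
  [130,[-0.2,0,5.5],[0,0,-0.005]],
  [130,[-0.2,0,6.6],[0,0,-0.005]],
  [130,[-0.2,0,7],[0,0,-0.005]],
  [130,[-0.2,0,7],[0,0,-0.005]],
  [130,[-0.2,0,7],[0,0,-0.005]],
])

```text
clock: 27.98
eef_pos: [599.6, 297.3, 41.8]
tcp_rot: [-3.141, -0.002, 0.362]
contact_force: [0.5, 0.1, 0.2]
opening: 0.488
```

Emit:
play_rows([
  [255,[0,0,0],[0,0,0]],
  [255,[0,0,0],[0,0,0]],
  [255,[0,0,0],[0,0,0]],
  [255,[0,0,0],[0,0,0]],
  [255,[0,0,0],[0,0,0]],
  [255,[0,0,0],[0,0,0]],
], squeeze=80)

```text
clock: 28.48
eef_pos: [599.5, 297.6, 41.7]
tcp_rot: [-3.141, -0.002, 0.362]
contact_force: [-1.8, 0.2, 6.2]
opening: 0.149
```

```bash
python3 - <<'E'
from h import *
plan(600,296.5,242,20.7)
E
```

```text
t28.48 pos [599.5 297.6  41.7] rpy [-1.80e+02 -1.00e-01  2.07e+01] q1,q6 [0.46 1.67] F [-1.8  0.2  6.2] T [0.1  0.16 0.05] open 0.149
MOVE d(cm) [  0.05   0.12 -20.03] rot [-0.    -0.002  0.001] yaw only deg 0.0
```

Emit:
play_rows([
  [255,[0,0,-3],[0,0,0]],
  [255,[0,0,-7],[0,0,0]],
  [255,[0,0,-11],[0,0,0]],
  [255,[0,0,-15],[0,0,0]],
  [255,[0,0,-19],[0,0,0]],
  [255,[0,0,-20],[0,0,0]],
  [255,[0,0,-20],[0,0,0]],
  [255,[0,0,-20],[0,0,0]],
])

```text
clock: 29.15
eef_pos: [598.2, 296.8, 239.6]
tcp_rot: [3.141, 0.001, 0.362]
contact_force: [-0.0, 0.1, -4.5]
opening: 0.15
```

```bash
python3 - <<'E'
from h import *
plan(542.9,-3.1,240,-6.4)
E
```

```text
t29.15 pos [598.2 296.8 239.6] rpy [180.    0.   20.7] q1,q6 [0.46 1.67] F [-0.   0.1 -4.5] T [-0.05  0.03  0.02] open 0.15
MOVE d(cm) [-15.79  26.09  -0.03] rot [0.    0.001 0.474] yaw only deg 27.1
```

Emit:
play_rows([
  [255,[-1.2,2,0],[0,0,0.05]],
  [255,[-2.7,4.5,0],[0,0,0.1]],
  [255,[-4.2,7,0],[0,0,0.16]],
  [255,[-6,10,0],[0,0,0.22]],
  [255,[-7.9,13,0],[0,0,0.28]],
  [255,[-9.7,16,0],[0,0,0.34]],
  [255,[-11.5,19,0],[0,0,0.4]],
  [255,[-13.3,22,0],[0,0,0.44]],
  [255,[-14.8,24.5,0],[0,0,0.474]],
  [255,[-15.8,26.1,0],[0,0,0.474]],
  [255,[-15.8,26.1,0],[0,0,0.474]],
  [255,[-15.8,26.1,0],[0,0,0.474]],
])

```text
clock: 30.15
eef_pos: [541.7, -3.8, 237.8]
tcp_rot: [3.141, 0.005, -0.114]
contact_force: [-0.2, 0.5, -4.2]
opening: 0.154
```

Emit:
play_rows([
  [255,[0,0,2],[0,0,0]],
  [255,[0,0,3.5],[0,0,0]],
  [255,[0,0,4.5],[0,0,0]],
  [255,[0,0,4.5],[0,0,0]],
  [255,[0,0,4.5],[0,0,0]],
  [255,[0,0,4.5],[0,0,0]],
])

```text
clock: 30.65
eef_pos: [543.7, -2.5, 195.7]
tcp_rot: [-3.142, -0.0, -0.112]
contact_force: [0.5, 0.3, -3.2]
opening: 0.15
```

```bash
cat >> h.py <<'E'
def near2(fn,pz,n='scene'):
    print('held'); show(blobs(n,fn,pz+66,pz+88,pz+80,25,(440,680,-130,130)))
    print('lower'); show(blobs(n,'s7',125,147,139,25,(560,650,-130,130)))
E
python3 - <<'E'
from h import *
plan(542.9,-3.1,180,-6.4)
s,d=snap('scene','s9')
z=readout.sense()['eef_pos'][2]-41.7; print(z)
near2('s9',z)
cv2.imwrite('pics/c10.png',cv2.resize(s[120:260,200:340,::-1],None,fx=4,fy=4,interpolation=cv2.INTER_CUBIC))
E
```

```text
t30.65 pos [543.7  -2.5 195.7] rpy [-180.    -0.    -6.4] q1,q6 [-0.01  1.67] F [ 0.5  0.3 -3.2] T [-0.01 -0.05 -0.04] open 0.15
MOVE d(cm) [-0.07  0.07  1.57] rot [-0. -0.  0.] yaw only deg 0.0
154.39066888053685
held
102 [557.   -5.3] size [48.5 32. ] ang 157.3 px [261.6 179.2]
75 [617.1  32.2] size [37.3 26.4] ang 165.9 px [280.3 189.2]
74 [606.8 -56.8] size [38.1 25.6] ang 170.3 px [250.6 194.3]
lower
68 [612.3  32.4] size [36.6 26.1] ang 165.9 px [279.6 210.2]
67 [602.7 -56.5] size [37.5 25.4] ang 170.7 px [251.5 215.4]
```

View pics/c10.png

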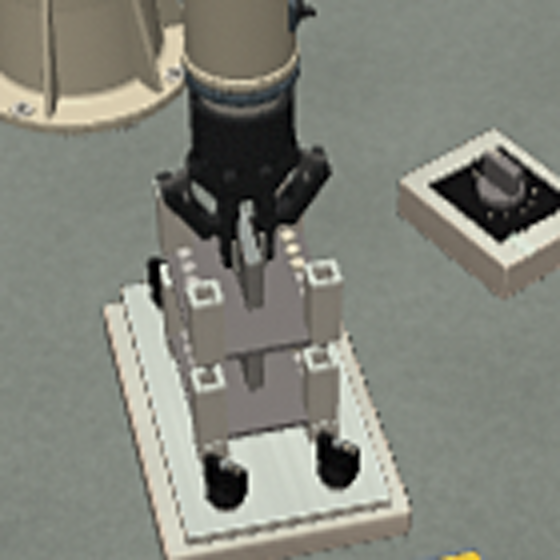

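```bash
cat >> h.py <<'E'
def cl(fn,zlo,zhi,box,n='scene',amin=25):
    d=np.load(''+fn+'.npz')['d'].astype(float); P=cloud(n,d)
    m=(P[...,2]>zlo)&(P[...,2]<zhi)&(d>0)&(P[...,0]>box[0])&(P[...,0]<box[1])&(P[...,1]>box[2])&(P[...,1]<box[3])
    k,l,st,c=cv2.connectedComponentsWithStats(m.astype(np.uint8),connectivity=8)
    for i in range(1,k):
        if st[i,4]>=amin: print(st[i,4],np.round(P[l==i].mean(0),1),np.round(c[i],1))
E
python3 - <<'E'
from h import *
B=(580,650,-130,130)
for f in ('s9','s9b','s9c'):
    if f!='s9': snap('scene',f)
    pz=readout.sense()['eef_pos'][2]-41.7
    print('held',pz); cl(f,pz+66,pz+88,B); show(blobs('scene',f,pz+66,pz+88,pz+80,25,B))
print('lower s7'); cl('s7',125,147,B)
cl('s9',125,147,B); show(blobs('scene','s9',125,147,139,25,B))
E
```

```text
held 154.39066888053685
75 [612.2  34.1 229.2] [280.3 189.2]
74 [601.8 -55.3 229.1] [250.6 194.3]
75 [617.1  32.2] size [37.3 26.4] ang 165.9 px [280.3 189.2]
74 [606.8 -56.8] size [38.1 25.6] ang 170.3 px [250.6 194.3]
held 154.58666880833573
72 [612.4  33.9 230.1] [280.2 189. ]
77 [602.3 -55.4 229.5] [250.6 194.3]
72 [616.6  32.3] size [35.8 26.4] ang 165.2 px [280.2 189. ]
77 [607.2 -56.8] size [37.7 25.6] ang 171.3 px [250.6 194.3]
held 154.5730214180577
73 [612.4  34.1 229.7] [280.3 189.1]
73 [601.7 -55.5 230. ] [250.5 194.1]
73 [617.1  32.3] size [37.4 26.2] ang 168.3 px [280.3 189.1]
73 [606.1 -56.8] size [35.8 26.3] ang 172.5 px [250.5 194.1]
lower s7
68 [608.4  33.9 134.5] [279.6 210.2]
67 [599.  -55.4 134.9] [251.5 215.4]
68 [608.8  33.1 134.4] [279.4 210.4]
69 [599.  -55.6 134.7] [251.4 215.4]
68 [612.9  31.6] size [34.5 28. ] ang 175.4 px [279.4 210.4]
69 [602.7 -56.7] size [36.1 26.5] ang 179.1 px [251.4 215.4]
```

Emit:
play_rows([
  [255,[-0.33,0.02,0],[0,0,0]],
  [255,[-0.33,0.02,0.5],[0,0,0]],
  [255,[-0.33,0.02,0.7],[0,0,0]],
  [255,[-0.33,0.02,0.7],[0,0,0]],
  [255,[-0.33,0.02,0.7],[0,0,0]],
  [255,[-0.33,0.02,0.7],[0,0,0]],
])

```text
clock: 31.3
eef_pos: [540.1, -2.8, 188.5]
tcp_rot: [-3.142, -0.0, -0.112]
contact_force: [0.8, 0.2, -2.9]
opening: 0.152
```

```bash
python3 - <<'E'
from h import *
plan(542.9,-3.1,180,-6.4)
B=(580,650,-130,130)
for f in ('s10','s10b'):
    snap('scene',f)
    pz=readout.sense()['eef_pos'][2]-41.7
    print('held',pz); cl(f,pz+66,pz+88,B); show(blobs('scene',f,pz+66,pz+88,pz+80,25,B))
    cl(f,125,147,B)
E
```

```text
t31.30 pos [540.1  -2.8 188.5] rpy [-180.    -0.    -6.4] q1,q6 [-0.01  1.68] F [ 0.8  0.2 -2.9] T [-0.04 -0.08  0.05] open 0.152
MOVE d(cm) [ 0.28 -0.    0.85] rot [-0.    -0.    -0.001] yaw only deg -0.0
held 146.82530215356974
74 [608.   33.6 221.9] [279.6 190.1]
74 [598.1 -55.3 221.9] [250.3 195.2]
74 [612.7  31.8] size [36.2 27.6] ang 167.9 px [279.6 190.1]
74 [602.8 -56.6] size [35.6 26. ] ang 172.4 px [250.3 195.2]
66 [610.7  32.8 134.6] [279.6 210.7]
66 [599.4 -55.8 134.2] [251.4 215.6]
held 146.86087714741848
73 [608.3  33.5 222.2] [279.6 190.1]
74 [598.8 -55.6 222.7] [250.3 195.2]
73 [612.7  31.8] size [36.6 26.1] ang 165.2 px [279.6 190.1]
74 [602.8 -56.8] size [35.7 26.3] ang 168.9 px [250.3 195.2]
66 [610.2  33.  134.6] [279.5 210.6]
61 [599.1 -55.5 134.9] [251.5 215.4]
```

Emit:
play_rows([
  [255,[0.02,0,0.3],[0,0,0]],
  [255,[0.02,0,0.6],[0,0,0]],
  [255,[0.02,0,0.9],[0,0,0]],
  [255,[0.02,0,1.1],[0,0,0]],
  [255,[0.02,0,1.1],[0,0,0]],
  [255,[0.02,0,1.1],[0,0,0]],
])

```text
clock: 31.9
eef_pos: [540.1, -2.8, 177.3]
tcp_rot: [3.142, 0.0, -0.112]
contact_force: [-0.5, -0.1, -3.4]
opening: 0.15
```

```bash
python3 - <<'E'
from h import *
plan(540.3,-2.9,164.7,-6.4)
E
```

```text
t31.90 pos [540.1  -2.8 177.3] rpy [180.    0.   -6.4] q1,q6 [-0.01  1.68] F [-0.5 -0.1 -3.4] T [-0.01 -0.   -0.03] open 0.15
MOVE d(cm) [0.02 0.01 1.26] rot [ 0.     0.    -0.001] yaw only deg -0.0
```

Emit:
play_rows([
  [255,[0,0,0.3],[0,0,0]],
  [255,[0,0,0.6],[0,0,0]],
  [255,[0,0,0.9],[0,0,0]],
  [255,[0,0,1.2],[0,0,0]],
  [255,[0,0,1.35],[0,0,0]],
  [255,[0,0,1.35],[0,0,0]],
  [255,[0,0,1.35],[0,0,0]],
])

```text
clock: 32.48
eef_pos: [540.2, -2.8, 164.9]
tcp_rot: [3.142, -0.0, -0.112]
contact_force: [-4.7, -0.0, 9.6]
opening: 0.152
```

```bash
python3 - <<'E'
from h import *
plan(540.3,-2.9,164.7,-6.4)
E
```

```text
t32.48 pos [540.2  -2.8 164.9] rpy [180.   -0.   -6.4] q1,q6 [-0.01  1.68] F [-4.7 -0.   9.6] T [ 0.01  0.75 -0.05] open 0.152
MOVE d(cm) [0.01 0.01 0.02] rot [ 0.    -0.    -0.001] yaw only deg -0.0
```

Seated. Release, rise, and go near the dial (short of it) for a look.

Emit:
play_rows([
  [130,[0,0,0],[0,0,0]],
  [130,[0,0,0],[0,0,0]],
  [130,[0,0,0],[0,0,0]],
  [130,[0,0,0],[0,0,0]],
  [130,[0,0,-2],[0,0,0]],
  [130,[0,0,-5],[0,0,0]],
  [130,[0,0,-8],[0,0,0]],
  [130,[0,0,-10],[0,0,0]],
  [130,[0,0,-10],[0,0,0]],
  [130,[0,0,-10],[0,0,0]],
])

```text
clock: 33.32
eef_pos: [541.0, -2.8, 265.0]
tcp_rot: [-3.141, -0.003, -0.112]
contact_force: [0.8, -0.2, -0.1]
opening: 0.491
```

```bash
python3 - <<'E'
from h import *
plan(360,-150,265,-6.4)
E
```

```text
t33.32 pos [541.   -2.8 265. ] rpy [-1.8e+02 -1.0e-01 -6.4e+00] q1,q6 [-0.01  1.68] F [ 0.8 -0.2 -0.1] T [-0.   -0.04 -0.04] open 0.491
MOVE d(cm) [-16.34  16.66  -0.05] rot [-0.    -0.003 -0.   ] yaw only deg -0.0
```

Emit:
play_rows([
  [130,[-2,3,0],[0,0,0]],
  [130,[-5,6,0],[0,0,0]],
  [130,[-8,9,0],[0,0,0]],
  [130,[-11,12,0],[0,0,0]],
  [130,[-14,15,0],[0,0,0]],
  [130,[-16,17,0],[0,0,0]],
  [130,[-16,17,0],[0,0,0]],
  [130,[-16,17,0],[0,0,0]],
])

```text
clock: 33.98
eef_pos: [360.8, -154.4, 263.0]
tcp_rot: [-3.141, 0.001, -0.115]
contact_force: [-0.3, 0.5, 0.1]
opening: 0.49
```

```bash
python3 - <<'E'
from h import *
t,_=snap('top','t11');s,_=snap('scene','s11')
cv2.imwrite('pics/c11.png',np.vstack([t[100:310,...,::-1],s[90:300,...,::-1]]))
a=cv2.resize(t[240:302,160:222,::-1],(400,400),interpolation=cv2.INTER_CUBIC)
b=cv2.resize(s[140:200,295:355,::-1],(400,400),interpolation=cv2.INTER_CUBIC)
cv2.imwrite('pics/c12.png',np.hstack([a,b]))
B=(440,680,-110,110)
print('stack'); show(blobs('top','t11',195,215,203,25,B)); show(blobs('scene','s11',189,211,203,25,B))
show(blobs('top','t11',78,94,86,8,(340,440,230,350)))
show(blobs('scene','s11',78,94,86,8,(340,440,230,350)))
E
```

```text
stack
47 [603.1  34.8] size [28.2 26.6] ang 33.7 px [271.5 195.6]
48 [593.4 -54.4] size [28.8 27.5] ang 137.4 px [301.6 198.5]
61 [538.  -3.] size [56.7 13.8] ang 173.5 px [284.6 217.2]
47 [484.1  47.7] size [28.8 27.1] ang 10.0 px [267.7 235.7]
47 [474.6 -41.4] size [29.9 26.9] ang 116.9 px [298.1 238.5]
61 [493.3  45.2] size [38.  25.1] ang 158.3 px [270.2 169.7]
67 [484.2 -43.2] size [38.6 25.5] ang 170.4 px [242.8 174.5]
67 [551.7  -6.8] size [62.5 14.5] ang 173.2 px [260.8 185.7]
72 [611.9  32.2] size [36.9 27.2] ang 173.4 px [279.6 195.5]
75 [602.9 -56.6] size [38.5 25.5] ang 170.2 px [250.7 200.9]
57 [385.6 292.6] size [41.  14.8] ang 17.4 px [189.9 271. ]
40 [393.4 291.3] size [46.3 18.1] ang 15.0 px [325.5 160.4]
```

View pics/c11.png

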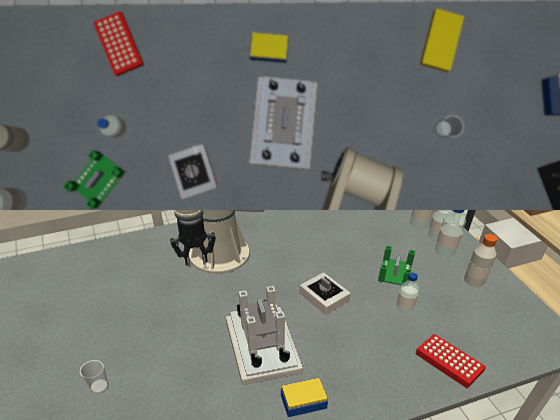

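View pics/c12.png

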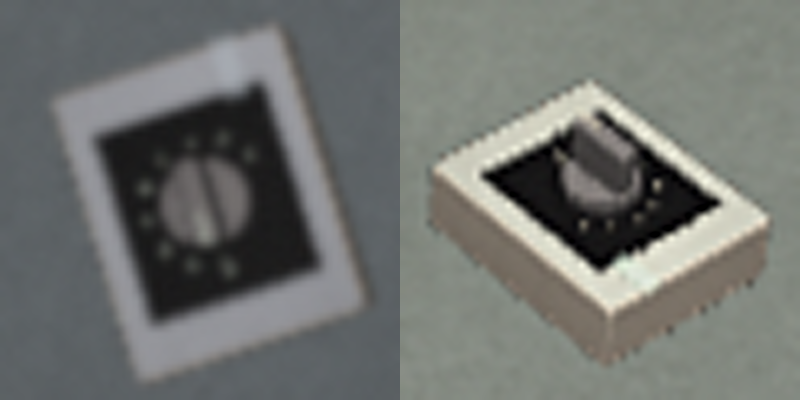

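```bash
python3 - <<'E'
from h import *
c=np.array([385.6,292.7]); a=np.radians(17.5); ux=np.array([np.cos(a),np.sin(a)]); uy=np.array([-ux[1],ux[0]])
for n,fs in (('top',('t2','t11','top0')),('scene',('s2','s11','scene0'))):
    im=np.mean([np.load(f+'.npz')['im'].astype(float) for f in fs],0)
    cc=c if n=='top' else c+np.array([2.5,0])
    print(n)
    for w in (-6,-3,0,3,6):
        row=[]
        for l in np.arange(-27,28,4.5):
            p=cc+ux*l+uy*w; u,v=proj(n,[p[0],p[1],86]); row.append(int(cv2.getRectSubPix(im.astype(np.float32).mean(2),(1,1),(float(u),float(v)))[0,0]))
        print(w,row)
    k=10
    u,v=[int(round(q)) for q in proj(n,[*cc,86])]
    crop=np.clip(im[v-20:v+20,u-20:u+20,::-1]*1.2,0,255).astype(np.uint8)
    cv2.imwrite('pics/d_%s.png'%n,cv2.resize(crop,None,fx=k,fy=k,interpolation=cv2.INTER_CUBIC))
cv2.imwrite('pics/d.png',np.hstack([cv2.imread('pics/d_top.png'),cv2.imread('pics/d_scene.png')]))
E
```

```text
top
-6 [35, 46, 78, 84, 86, 85, 81, 82, 80, 82, 72, 48, 50]
-3 [33, 55, 100, 116, 112, 106, 102, 99, 101, 97, 90, 57, 40]
0 [30, 59, 112, 129, 125, 115, 107, 104, 104, 102, 91, 57, 31]
3 [30, 51, 102, 116, 117, 110, 102, 100, 98, 96, 84, 52, 30]
6 [39, 41, 75, 97, 101, 100, 98, 97, 94, 88, 68, 47, 36]
scene
-6 [203, 208, 157, 119, 109, 111, 113, 112, 109, 111, 109, 105, 62]
-3 [201, 198, 168, 146, 142, 135, 126, 126, 128, 131, 131, 98, 57]
0 [200, 199, 190, 166, 156, 133, 124, 131, 126, 125, 129, 84, 45]
3 [200, 206, 192, 151, 136, 101, 117, 105, 96, 104, 102, 56, 18]
6 [199, 203, 184, 102, 73, 51, 76, 66, 47, 67, 60, 32, 18]
```

View pics/d.png

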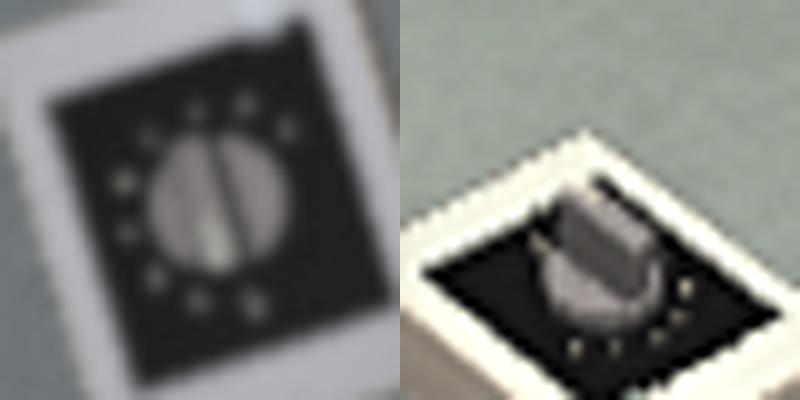

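```bash
python3 - <<'E'
from h import *
plan(388,295,200,60)
E
```

```text
t34.08 pos [ 362.4 -153.6  263.4] rpy [-180.     0.    -6.5] q1,q6 [-0.4   1.28] F [0.3 0.3 0.6] T [ 0.02 -0.02  0.01] open 0.49
MOVE d(cm) [ -2.51 -44.86   6.36] rot [-1.00e-03  0.00e+00 -1.16e+00] yaw only deg -66.5
```

Emit:
play_rows([
  [130,[-0.2,-3,0],[0,0,-0.1]],
  [130,[-0.4,-7,0],[0,0,-0.2]],
  [130,[-0.6,-11,0],[0,0,-0.3]],
  [130,[-0.8,-15,0],[0,0,-0.4]],
  [130,[-1.1,-19,0],[0,0,-0.5]],
  [130,[-1.3,-23,0],[0,0,-0.6]],
  [130,[-1.5,-27,0],[0,0,-0.7]],
  [130,[-1.8,-31,0],[0,0,-0.8]],
  [130,[-2,-35,0],[0,0,-0.9]],
  [130,[-2.3,-39,0],[0,0,-1]],
  [130,[-2.5,-43,0],[0,0,-1.1]],
  [130,[-2.5,-44.9,0],[0,0,-1.2]],
])

```text
clock: 35.08
eef_pos: [387.1, 300.9, 263.3]
tcp_rot: [-3.141, -0.001, 1.097]
contact_force: [-0.5, -0.9, 0.0]
opening: 0.491
```

Emit:
play_rows([
  [130,[0,0,0],[0,0,-0.12]],
  [130,[0,0,0],[0,0,-0.24]],
  [130,[0,0,0],[0,0,-0.36]],
  [130,[0,0,0],[0,0,-0.48]],
  [130,[0,0,0],[0,0,-0.6]],
  [130,[0,0,0],[0,0,-0.72]],
  [130,[0,0,0],[0,0,-0.84]],
  [130,[0,0,0],[0,0,-0.96]],
  [130,[0,0,0],[0,0,-1.08]],
  [130,[0,0,0],[0,0,-1.2]],
  [130,[0,0,0],[0,0,-1.2]],
])

```text
clock: 36.0
eef_pos: [387.2, 296.5, 263.2]
tcp_rot: [-3.141, -0.0, 2.295]
contact_force: [0.2, -0.3, 0.6]
opening: 0.489
```

```bash
python3 - <<'E'
from h import *
plan(388,295,110,197.4)
E
```

```text
t36.00 pos [387.2 296.5 263.2] rpy [-179.9   -0.   131.5] q1,q6 [ 0.65 -0.07] F [ 0.2 -0.3  0.6] T [-0.01  0.01 -0.01] open 0.489
MOVE d(cm) [-0.17 -0.03 15.32] rot [-1.00e-03 -1.00e-03 -1.15e+00] yaw only deg -65.9
```

Emit:
play_rows([
  [130,[-0.15,0,2],[0,0,-0.12]],
  [130,[-0.15,0,4],[0,0,-0.24]],
  [130,[-0.15,0,6],[0,0,-0.36]],
  [130,[-0.15,0,8],[0,0,-0.48]],
  [130,[-0.15,0,10],[0,0,-0.6]],
  [130,[-0.15,0,12],[0,0,-0.72]],
  [130,[-0.15,0,14],[0,0,-0.84]],
  [130,[-0.15,0,15.3],[0,0,-0.96]],
  [130,[-0.15,0,15.3],[0,0,-1.08]],
  [130,[-0.15,0,15.3],[0,0,-1.15]],
  [130,[-0.15,0,15.3],[0,0,-1.15]],
  [130,[-0.15,0,15.3],[0,0,-1.15]],
])

```text
clock: 37.0
eef_pos: [388.4, 294.7, 110.6]
tcp_rot: [-3.142, -0.0, -2.85]
contact_force: [0.5, 0.3, 0.2]
opening: 0.489
```

```bash
python3 - <<'E'
from h import *
plan(388,295,65,197.4)
s,_=snap('scene','s12')
cv2.imwrite('pics/c13.png',cv2.resize(s[90:210,270:390,::-1],None,fx=4.5,fy=4.5,interpolation=cv2.INTER_CUBIC))
E
```

```text
t37.00 pos [388.4 294.7 110.6] rpy [-180.    -0.  -163.3] q1,q6 [ 0.65 -1.22] F [0.5 0.3 0.2] T [ 0.01  0.02 -0.03] open 0.489
MOVE d(cm) [0.03 0.04 4.56] rot [-0.    -0.    -0.012] yaw only deg -0.7
```

View pics/c13.png

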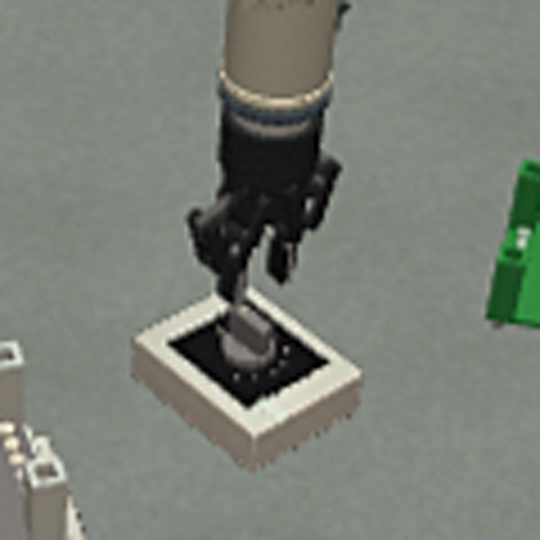

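Jaws straddle the dial bar. Descend and grip.

Emit:
play_rows([
  [130,[0.03,0.03,2],[0,0,-0.012]],
  [130,[0.03,0.03,3.5],[0,0,-0.012]],
  [130,[0.03,0.03,4.4],[0,0,-0.012]],
  [130,[0.03,0.03,4.4],[0,0,-0.012]],
  [130,[0.03,0.03,4.4],[0,0,-0.012]],
  [255,[0.03,0.03,4.4],[0,0,-0.012]],
  [255,[0.03,0.03,4.4],[0,0,-0.012]],
  [255,[0.03,0.03,4.4],[0,0,-0.012]],
  [255,[0.03,0.03,4.4],[0,0,-0.012]],
  [255,[0.03,0.03,4.4],[0,0,-0.012]],
  [255,[0.03,0.03,4.4],[0,0,-0.012]],
], squeeze=40)

```text
clock: 37.97
eef_pos: [388.8, 294.7, 67.9]
tcp_rot: [3.141, 0.001, -2.834]
contact_force: [-0.3, 0.5, 6.7]
opening: 0.151
```

```bash
python3 - <<'E'
from h import *
plan(388,295,65,47.4)
E
```

```text
t37.97 pos [388.8 294.7  67.9] rpy [ 1.800e+02  1.000e-01 -1.624e+02] q1,q6 [ 0.65 -1.23] F [-0.3  0.5  6.7] T [0.06 0.24 0.01] open 0.151
MOVE d(cm) [0.07 0.05 0.29] rot [ 2.000e-03 -0.000e+00  2.622e+00] yaw only deg 150.2
```

Emit:
play_rows([
  [255,[0,0,0],[0,0,0.12]],
  [255,[0,0,0],[0,0,0.24]],
  [255,[0,0,0],[0,0,0.36]],
  [255,[0,0,0],[0,0,0.48]],
  [255,[0,0,0],[0,0,0.6]],
  [255,[0,0,0],[0,0,0.72]],
  [255,[0,0,0],[0,0,0.84]],
  [255,[0,0,0],[0,0,0.96]],
  [255,[0,0,0],[0,0,1.08]],
  [255,[0,0,0],[0,0,1.2]],
  [255,[0,0,0],[0,0,1.3]],
  [255,[0,0,0],[0,0,1.3]],
])

```text
clock: 38.97
eef_pos: [388.1, 293.3, 67.8]
tcp_rot: [-3.141, 0.001, 2.144]
contact_force: [-1.8, -7.6, 12.7]
opening: 0.154
```

```bash
python3 - <<'E'
from h import *
plan(388,295,65,47.4)
E
```

```text
t38.97 pos [388.1 293.3  67.8] rpy [-1.799e+02  1.000e-01  1.228e+02] q1,q6 [0.64 0.07] F [-1.8 -7.6 12.7] T [-1.36  0.3  -0.07] open 0.154
MOVE d(cm) [0.15 0.08 0.28] rot [-0.     0.002  1.316] yaw only deg 75.4
```

Emit:
play_rows([
  [255,[-0.1,-0.06,0],[0,0,0.12]],
  [255,[-0.1,-0.06,0],[0,0,0.24]],
  [255,[-0.1,-0.06,0],[0,0,0.36]],
  [255,[-0.1,-0.06,0],[0,0,0.48]],
  [255,[-0.1,-0.06,0],[0,0,0.6]],
  [255,[-0.1,-0.06,0],[0,0,0.72]],
  [255,[-0.1,-0.06,0],[0,0,0.84]],
  [255,[-0.1,-0.06,0],[0,0,0.96]],
  [255,[-0.1,-0.06,0],[0,0,1.08]],
  [255,[-0.1,-0.06,0],[0,0,1.2]],
  [255,[-0.1,-0.06,0],[0,0,1.3]],
  [255,[-0.1,-0.06,0],[0,0,1.316]],
])

```text
clock: 39.97
eef_pos: [386.6, 293.2, 67.8]
tcp_rot: [-3.139, 0.002, 0.826]
contact_force: [-11.8, 3.2, 15.3]
opening: 0.149
```

Emit:
play_rows([
  [255,[0,0,0],[0,0,0]],
  [255,[0,0,0],[0,0,0]],
])

```text
clock: 40.13
eef_pos: [386.6, 293.2, 67.8]
tcp_rot: [-3.139, 0.002, 0.833]
contact_force: [-11.3, 3.4, 15.5]
opening: 0.152
```

```bash
python3 - <<'E'
from h import *
plan(388,295,65,47.4)
E
```

```text
t40.13 pos [386.6 293.2  67.8] rpy [-1.799e+02  1.000e-01  4.770e+01] q1,q6 [0.64 1.38] F [-11.3   3.4  15.5] T [0.4  2.1  0.04] open 0.152
MOVE d(cm) [ 0.23 -0.02  0.28] rot [-0.002  0.002  0.005] yaw only deg 0.3
```

Turned 150°. Release, rise and move off for a final look.

Emit:
play_rows([
  [130,[0,0,0],[0,0,0]],
  [130,[0,0,0],[0,0,0]],
  [130,[0,0,0],[0,0,0]],
  [130,[0,0,0],[0,0,0]],
  [130,[0,0,-2],[0,0,0]],
  [130,[0,0,-5],[0,0,0]],
  [130,[0,0,-9],[0,0,0]],
  [130,[0,0,-13],[0,0,0]],
  [130,[0,0,-17],[0,0,0]],
  [130,[0,0,-18],[0,0,0]],
  [130,[0,0,-18],[0,0,0]],
])

```text
clock: 41.05
eef_pos: [390.2, 294.3, 250.6]
tcp_rot: [3.14, -0.007, 0.834]
contact_force: [-0.8, -0.2, -0.3]
opening: 0.489
```

```bash
python3 - <<'E'
from h import *
plan(265,566,245,47.4)
E
```

```text
t41.05 pos [390.2 294.3 250.6] rpy [179.9  -0.4  47.8] q1,q6 [0.64 1.38] F [-0.8 -0.2 -0.3] T [ 0.03 -0.01  0.04] open 0.489
MOVE d(cm) [ 11.7  -27.54   0.6 ] rot [ 0.001 -0.007  0.006] yaw only deg 0.4
```

Emit:
play_rows([
  [130,[1.3,-3,0],[0,0,0]],
  [130,[2.5,-6,0],[0,0,0]],
  [130,[4,-9.5,0],[0,0,0]],
  [130,[5.5,-13,0],[0,0,0]],
  [130,[7,-16.5,0],[0,0,0]],
  [130,[8.5,-20,0],[0,0,0]],
  [130,[10,-23.5,0],[0,0,0]],
  [130,[11.5,-27,0],[0,0,0]],
  [130,[11.7,-27.5,0],[0,0,0]],
  [130,[11.7,-27.5,0],[0,0,0]],
])

```text
clock: 41.88
eef_pos: [261.8, 565.6, 244.5]
tcp_rot: [3.141, 0.003, 0.836]
contact_force: [-0.1, 0.3, 0.1]
opening: 0.489
```

```bash
python3 - <<'E'
from h import *
plan(265,566,245,47.4)
t,_=snap('top','t20');s,_=snap('scene','s20')
cv2.imwrite('pics/c20.png',np.vstack([t[90:310,...,::-1],s[90:310,...,::-1]]))
a=cv2.resize(t[240:302,160:222,::-1],(400,400),interpolation=cv2.INTER_CUBIC)
b=cv2.resize(s[140:200,295:355,::-1],(400,400),interpolation=cv2.INTER_CUBIC)
cv2.imwrite('pics/c21.png',np.hstack([a,b]))
B=(440,680,-110,110)
print('stack'); show(blobs('top','t20',195,215,203,25,B)); show(blobs('scene','s20',189,211,203,25,B)); cl('top' and 't20',195,215,B,'top')
print('dial');show(blobs('top','t20',78,94,86,8,(340,440,230,350)))
show(blobs('scene','s20',78,94,86,8,(340,440,230,350)))
print('knobs');show(blobs('top','t20',88,110,99,20,(380,700,-100,100)))
E
```

```text
t41.88 pos [261.8 565.6 244.5] rpy [1.80e+02 1.00e-01 4.79e+01] q1,q6 [1.13 1.87] F [-0.1  0.3  0.1] T [-0.03  0.01 -0.02] open 0.489
MOVE d(cm) [ 0.25  0.21 -0.05] rot [0.001 0.003 0.009] yaw only deg 0.5
stack
50 [602.5  34.7] size [28.9 26.3] ang 21.0 px [271.5 195.8]
50 [592.7 -54.4] size [29.4 27.5] ang 175.0 px [301.6 198.7]
63 [534.8  -2.5] size [59.8 13.1] ang 173.4 px [284.5 218.3]
47 [484.3  47.7] size [29.2 26.9] ang 18.9 px [267.7 235.6]
47 [474.6 -41.7] size [29.  27.4] ang 111.9 px [298.2 238.5]
64 [493.5  45. ] size [37.7 26. ] ang 165.8 px [270.2 169.8]
63 [484.  -43.4] size [38.9 25.9] ang 167.0 px [242.7 174.4]
67 [551.8  -7.1] size [63.  14.6] ang 172.6 px [260.7 185.7]
74 [612.2  32.2] size [37.  26.8] ang 170.5 px [279.6 195.6]
75 [602.6 -56.7] size [38.1 25.8] ang 170.4 px [250.6 200.8]
50 [602.4  34.7 203. ] [271.5 195.8]
50 [592.8 -54.5 202.3] [301.6 198.7]
63 [535.3  -2.7 198.2] [284.5 218.3]
47 [484.3  47.7 202.8] [267.7 235.6]
47 [474.6 -41.7 202.3] [298.2 238.5]
dial
59 [384.9 292.2] size [42.4 14. ] ang 48.9 px [190.1 271.2]
43 [393.2 291.3] size [42.1 21.2] ang 47.9 px [325.4 160.4]
knobs
43 [657.6  29.3] size [35.  12.7] ang 34.4 px [272.7 183.8]
46 [646.9 -60.3] size [36.6 13.5] ang 35.8 px [300.8 186.8]
44 [433.3  53.5] size [35.  12.3] ang 36.3 px [266.  254.5]
44 [423.8 -34.9] size [35.5 12.2] ang 36.0 px [294.3 257.1]
```

View pics/c20.png

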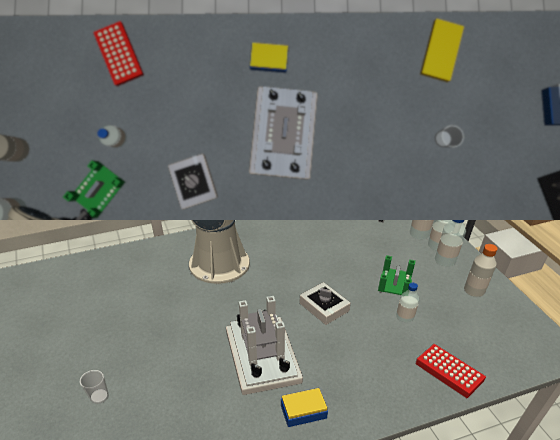

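View pics/c21.png

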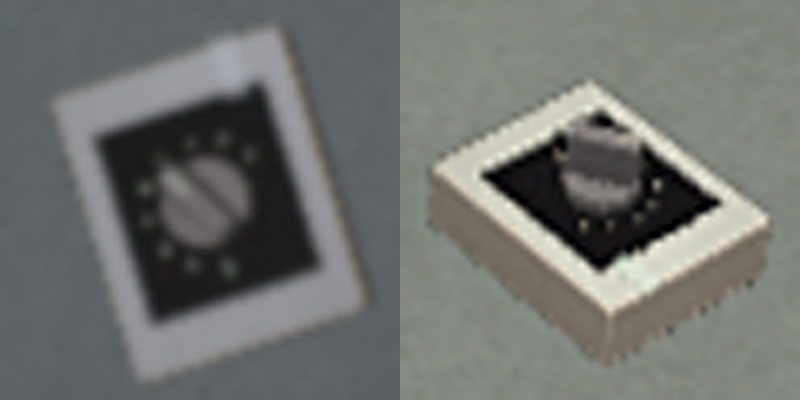

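View pics/t11.png

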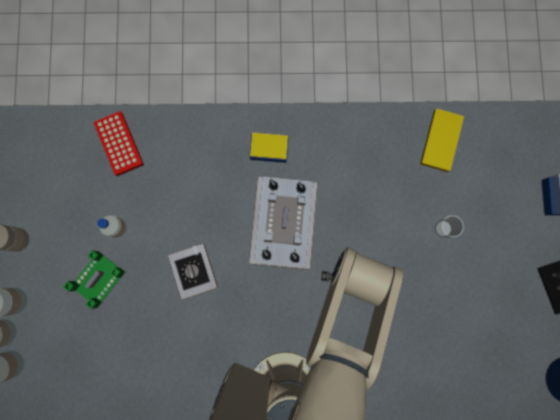

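With the arm out of the way, the bench shows no third grey frame. Only the green look-alike at about (95,280) is left. I'm handing the job in.

```bash
python3 - <<'E'
from h import *
r.sign_off(); s=readout.sense(); print(s['clock'],s['contact_force'])
E
```

```text
the job is handed in; nothing more can be done
the job is handed in; nothing more can be done
```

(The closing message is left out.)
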